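# Reload the suction jig at the soldering bench

## Robot

A 6-joint arm with a two-finger parallel gripper is mounted at the origin on the work surface. World frame = base frame: x ahead of the robot, y to its left, z up, the work surface at z = 0. Lengths are in m, angles in rad, forces in N, time in s.
With the tool pointing down it reaches from about 0.35 to 0.875 m from the base axis. Payload 4.2 kg.
Tool frame: the origin (TCP) lies at the very end of the fingers, on their centre line; the grasp point (between the pads) lies 19 mm behind it; z points along the fingers, y is the direction in which the jaws open and shut (so a half turn about z gives the same grasp; the last joint's range is limited). The gripper opens to 87 mm and grips with 3 to 60 N. Pads are 19 mm wide; open, the fingers measure 117 mm over their backs; the gripper's body (75 mm by 190 mm) begins 51 mm behind the grasp point.
Start: joints at [-0.916, 0.385, 0.008, 0, -1.194, -0.259], TCP at [0.241, -0.577, 0.223] pointing down, gripper open.
Joint ranges: [-3.14, 3.14], [-1.21, 2.06], [-1.07, 1.41], [-3.16, 2.05], [-2.99, -0.16], [-3.1, 3.1]. Speed limits (rad/s): [2.79, 2.79, 3.14, 3.14, 3.14, 3.14].

## Interface

Orientations are given as a unit quaternion [w, x, y, z].
In Python, from plant import robot, imaging, job gives the robot as it stands. The module is installed in compiled form; this text tells all that it offers.
- The arm moves only by the tool send_rows, never from a script. Its argument "targets" is a list of rows, each an object of numbers: "hand": the closure, from -1 (fully open) to 1 (shut); "dx", "dy", "dz": the shift along the tool's x, y, z in cm; "yaw": the turn about the tool's z in degrees. A call has 1 to 8 rows; each row is the pose to reach, as a shift and turn from the pose commanded when the call began, along the tool's axes at that moment; what a row does not reach only later rows make up. A row lasts 1/12 s, in which the tool goes at most 41.7 mm and 7.16 degrees, less where a joint would pass 70% of its speed; a pose out of reach is approached as far as the arm can. A call with a gripper value outside its range is refused whole. The fingers move at their own pace and stop on an object; "force" is the grip in N (left out, the last holds). Time passes only in rows, so rows that repeat a pose let the fingers close. It gives the time, the measured TCP pose, the force and the opening at its end, in the units of the state.
- robot.sense(): the state, without advancing time (a new reading comes with each control period).
- imaging.snapshot(name): name is "side" or "top" or "wrist"; returns (picture, depth): 384x512x3 uint8, red, green, blue; 384x512 float32, m along the optical axis (not along the pixel's ray), 0 where there is no reading.
- imaging.get_calibration(name): a dict with "fx", "fy", "cx", "cy" (pixels), "dist" ([k1, k2, p1, p2, k3] as OpenCV has them; the pictures are not rectified), "rvec" (rotation vector, rad) and "tvec" (3), from world to camera coordinates, as OpenCV has them; the wrist camera has in their place "mount" (4x4, takes a point from camera to tool coordinates, whose origin is the TCP and whose axes are the flange's). Camera axes: x right, y down, z forward; pixel columns grow to the right and rows downward; lengths in m; the calibration is good to about 2 mm. A picture is of the moment at which its call begins: read the wrist's pose just before it. get_calibration takes no time and is no camera call.
- job.finish_job(): hands the job in, once; it reports no verdict.
The state is a dict: "time_s": time; "joint_positions": joint angles; "dq": joint speeds; "effort": joint torques, N m; "position": TCP position; "eef_rot": TCP orientation; "force": force on the tool from outside, world axes, zero at the start; "torque": the same for the moment, N m; "width": opening from 0.0 (shut) to 1.0 (fully open).
Only numpy, scipy, OpenCV 4.12 (cv2) and the standard library are available. Lean on these libraries where they do the work, as an engineer would, in place of code of your own. Each camera call takes 0.05 s, during which the arm holds its last target.

## Task

Reload the suction jig: first turn its ball valve fully shut, and only then take out every finished module (the ones in the jig, with four black capacitors soldered on) and lay each flat on the floor of the grey tray. With the valve still shut, seat every fresh module (lying on the bench, without capacitors) squarely and fully home in a jig pocket of its own; any pocket will do. Once all are in place, open the valve half-way, to 45 degrees, let go, and leave the tin, its lid, the solder spool and the multimeter where they are.

Things in the scene. Friction and masses are not known exactly. Their poses are not given: they have to be found in the camera images.
- jig: aluminium jig fixed to the bench, 134 (x) x 262 (y) x 20 mm high, origin under its centre; three pockets in a row along y, 84 mm apart, each 94 (x) x 64 (y) mm, 8 mm deep with a 2 mm chamfer at the mouth: a module has 2 mm play on each side and its board ends flush with the jig top. The valve stands on its -x side, axis at (-155, 20) mm
- pocket0 (a point): centre of the floor of the jig's first (-y) pocket, 12 mm above the bench; axes as the jig's
- pocket1 (a point): centre of the floor of the jig's middle pocket, 12 mm above the bench; axes as the jig's
- pocket2 (a point): centre of the floor of the jig's last (+y) pocket, 12 mm above the bench; axes as the jig's
- valve (a joint): valve opening, rad: 0 shut (stop; handle points along jig +y, across the pipe), pi/2 fully open (stop; handle along jig -x, in line with the pipe); 45 degrees = 0.785. Opens anticlockwise from above about a vertical axis, stays where left (friction 0.12 N m). White scale plate below the handle (84 mm across, top at 45 mm) has black ribs at shut, half, open
- valve_axis (a point): point on the valve's vertical axis, 61 mm above the bench
- valve_grip (a point): centre of the black handle grip, 75 mm from the valve's axis and 61 mm above the bench: a bar 60 mm long, 16 mm wide and 22 mm high (50 to 72 mm above the bench), free below and at its sides; pinch it across from above
- tray: grey open tray fixed to the bench, outside 118 (x) x 220 (y) x 22 mm high, walls 5 mm; origin under its centre. Three modules fit side by side along its y, 69 mm apart, their long side along its x
- tray_in (a point): centre of the tray's inner floor, 5 mm above the bench; axes as the tray's
- done0: finished module: board 90 (x) x 60 (y) x 8 mm, aluminium with green top, carrying a central finned heat sink 28 (x) x 30 (y) x 30 mm high (38 mm in all), about 180 g; pick it by the heat sink, closing along its x. Origin: centre of underside, z up; half a turn is the same. Four black capacitors, 12 mm wide, 15 mm high, at x +-36, y +-23. Starts in a jig pocket; 2 or 3 are present
- done1: finished module: board 90 (x) x 60 (y) x 8 mm, aluminium with green top, carrying a central finned heat sink 28 (x) x 30 (y) x 30 mm high (38 mm in all), about 180 g; pick it by the heat sink, closing along its x. Origin: centre of underside, z up; half a turn is the same. Four black capacitors, 12 mm wide, 15 mm high, at x +-36, y +-23. Starts in a jig pocket; 2 or 3 are present
- done2: finished module: board 90 (x) x 60 (y) x 8 mm, aluminium with green top, carrying a central finned heat sink 28 (x) x 30 (y) x 30 mm high (38 mm in all), about 180 g; pick it by the heat sink, closing along its x. Origin: centre of underside, z up; half a turn is the same. Four black capacitors, 12 mm wide, 15 mm high, at x +-36, y +-23. Starts in a jig pocket; 2 or 3 are present
- fresh0: fresh module: board 90 (x) x 60 (y) x 8 mm, aluminium with green top, carrying a central finned heat sink 28 (x) x 30 (y) x 30 mm high (38 mm in all), about 180 g; pick it by the heat sink, closing along its x. Origin: centre of underside, z up; half a turn is the same. No capacitors, only flat copper dots. Starts flat on the bench; 2 or 3 are present
- fresh1: fresh module: board 90 (x) x 60 (y) x 8 mm, aluminium with green top, carrying a central finned heat sink 28 (x) x 30 (y) x 30 mm high (38 mm in all), about 180 g; pick it by the heat sink, closing along its x. Origin: centre of underside, z up; half a turn is the same. No capacitors, only flat copper dots. Starts flat on the bench; 2 or 3 are present
- fresh2: fresh module: board 90 (x) x 60 (y) x 8 mm, aluminium with green top, carrying a central finned heat sink 28 (x) x 30 (y) x 30 mm high (38 mm in all), about 180 g; pick it by the heat sink, closing along its x. Origin: centre of underside, z up; half a turn is the same. No capacitors, only flat copper dots. Starts flat on the bench; 2 or 3 are present
- tin: bystander: open round tin of rosin lumps, 70 mm across, 22 mm high, origin at its underside
- tin_lid: bystander: flat round tin lid, 72 mm across, 9 mm high
- spool: bystander: solder spool standing upright, 64 mm across, 44 mm high
- meter: bystander: black multimeter lying flat, 75 x 145 x 34 mm
There are look-alikes about, which are no part of the job. Leave any pink look-alike of the done2 alone. What is shaped like the fresh2 but pink is not meant.

How it is judged:
On the way, in this order (a step that is already met when the one before it is completed fails the run):
1. the valve is fully shut (value of joint valve below 0.09 rad), for 0.2 s.
2. with the valve still shut, every finished module lies in the tray and every fresh module is seated in a pocket (value of joint valve below 0.09 rad and x of done0 in the frame of tray_in between -0.03 and 0.03 m and y of done0 in the frame of tray_in between -0.09 and 0.09 m and z of each of done0, done1, done2 in the frame of tray_in below 0.004 m and angle between each of done0, done1, done2's own z axis and vertical below 0.05 rad and x of done1 in the frame of tray_in between -0.03 and 0.03 m and y of done1 in the frame of tray_in between -0.09 and 0.09 m and x of done2 in the frame of tray_in between -0.03 and 0.03 m and y of done2 in the frame of tray_in between -0.09 and 0.09 m and ((horizontal distance between fresh0 and pocket0 below 0.005 m and z of fresh0 in the frame of pocket0 below 0.0025 m) or (horizontal distance between fresh0 and pocket1 below 0.005 m and z of fresh0 in the frame of pocket1 below 0.0025 m) or (horizontal distance between fresh0 and pocket2 below 0.005 m and z of fresh0 in the frame of pocket2 below 0.0025 m)) and angle between each of fresh0, fresh1, fresh2's own z axis and vertical below 0.035 rad and angle between the x axis of each of fresh0, fresh1, fresh2 and the x axis of jig, either way round below 0.08 rad and ((horizontal distance between fresh1 and pocket0 below 0.005 m and z of fresh1 in the frame of pocket0 below 0.0025 m) or (horizontal distance between fresh1 and pocket1 below 0.005 m and z of fresh1 in the frame of pocket1 below 0.0025 m) or (horizontal distance between fresh1 and pocket2 below 0.005 m and z of fresh1 in the frame of pocket2 below 0.0025 m)) and ((horizontal distance between fresh2 and pocket0 below 0.005 m and z of fresh2 in the frame of pocket0 below 0.0025 m) or (horizontal distance between fresh2 and pocket1 below 0.005 m and z of fresh2 in the frame of pocket1 below 0.0025 m) or (horizontal distance between fresh2 and pocket2 below 0.005 m and z of fresh2 in the frame of pocket2 below 0.0025 m))), for 0.2 s.
3. the valve is opened to 45 degrees (value of joint valve between 0.685 and 0.885 rad), for 0.2 s.
At the end, for the whole second after the job is handed in: Valve at 0.785 rad +-0.1; each finished module flat on the tray floor (within 4 mm, tilt under 0.05 rad); each fresh module in a pocket (underside within 2.5 mm of its floor, centre within 5 mm, tilt under 0.035 rad, square within 0.08 rad, either way round); all at rest (all of step 3 and x of done0 in the frame of tray_in between -0.03 and 0.03 m and y of done0 in the frame of tray_in between -0.09 and 0.09 m and z of each of done0, done1, done2 in the frame of tray_in below 0.004 m and angle between each of done0, done1, done2's own z axis and vertical below 0.05 rad and x of done1 in the frame of tray_in between -0.03 and 0.03 m and y of done1 in the frame of tray_in between -0.09 and 0.09 m and x of done2 in the frame of tray_in between -0.03 and 0.03 m and y of done2 in the frame of tray_in between -0.09 and 0.09 m and ((horizontal distance between fresh0 and pocket0 below 0.005 m and z of fresh0 in the frame of pocket0 below 0.0025 m) or (horizontal distance between fresh0 and pocket1 below 0.005 m and z of fresh0 in the frame of pocket1 below 0.0025 m) or (horizontal distance between fresh0 and pocket2 below 0.005 m and z of fresh0 in the frame of pocket2 below 0.0025 m)) and angle between each of fresh0, fresh1, fresh2's own z axis and vertical below 0.035 rad and angle between the x axis of each of fresh0, fresh1, fresh2 and the x axis of jig, either way round below 0.08 rad and ((horizontal distance between fresh1 and pocket0 below 0.005 m and z of fresh1 in the frame of pocket0 below 0.0025 m) or (horizontal distance between fresh1 and pocket1 below 0.005 m and z of fresh1 in the frame of pocket1 below 0.0025 m) or (horizontal distance between fresh1 and pocket2 below 0.005 m and z of fresh1 in the frame of pocket2 below 0.0025 m)) and ((horizontal distance between fresh2 and pocket0 below 0.005 m and z of fresh2 in the frame of pocket0 below 0.0025 m) or (horizontal distance between fresh2 and pocket1 below 0.005 m and z of fresh2 in the frame of pocket1 below 0.0025 m) or (horizontal distance between fresh2 and pocket2 below 0.005 m and z of fresh2 in the frame of pocket2 below 0.0025 m)) and linear speed of each of done0, done1, done2, fresh0, fresh1, fresh2 below 0.02 m/s); the robot touches nothing.
It fails at once if a finished module is lifted out of the jig while the valve is open (over 0.2 rad) (value of joint valve above 0.2 rad and height (world z) of any of done0, done1, done2 above 0.05 m).
It fails at once if the tin, its lid, the spool or the multimeter is moved by more than 30 mm (distance of any of tin, tin_lid, spool, meter from where it was at the start of the episode above 0.03 m).
Of done0, done1, done2 only 2 to 3 are there at a start; the rules pass over those that are not, and their reading is None.
Of fresh0, fresh1, fresh2 only 2 to 3 are there at a start; the rules pass over those that are not, and their reading is None.
At some moment in a run one of fresh0, fresh1, fresh2 may be knocked a few centimetres aside while the robot is not near it.
It also fails if it takes over 210 s, if anything falls off the work surface, if the arm or the gripper's body presses on something with over 40 N, if the wrist force passes 120 N, or if a joint passes its speed limit or range.

## Working session

There is one attempt and no reset: what is moved stays moved. The work goes in short steps, Python scripts to look and compute and a tool call to move; the robot and the scene stay as the last step left them, time stands still between calls to the robot, and variables do not carry over. Pictures are saved under pics/ and viewed, and the job is handed in when it is done.

Besides the shell and the picture viewer there is one more tool, called after "Emit:" as name(argument=value, ...) on one line, values as JSON. send_rows: Moves the arm, as the interface text tells. Its arguments: {"type":"object","properties":{"targets":{"type":"array","items":{"type":"object","properties":{"hand":{"type":"number"},"dx":{"type":"number"},"dy":{"type":"number"},"dz":{"type":"number"},"yaw":{"type":"number"}}}},"force":{"type":"number"}},"required":["targets"]}

```bash
ls -la; mkdir -p pics
cat > h.py <<'E'
import numpy as np, cv2, json
from plant import robot, imaging, job
from scipy.spatial.transform import Rotation as R
def snap(n):
    s=robot.sense(); im,d=imaging.snapshot(n); return s,im,d
def save(im,fn,scale=1.5,crop=None):
    if crop: x0,y0,x1,y1=crop; im=im[y0:y1,x0:x1]
    cv2.imwrite('pics/'+fn,cv2.cvtColor(cv2.resize(im,None,fx=scale,fy=scale,interpolation=cv2.INTER_CUBIC),cv2.COLOR_RGB2BGR))
def cal(n,s=None):
    c=imaging.get_calibration(n)
    K=np.array([[c['fx'],0,c['cx']],[0,c['fy'],c['cy']],[0,0,1]]);D=np.array(c['dist'],float)
    if 'mount' in c and c['mount'] is not None:
        q=s['eef_rot'];Rw=R.from_quat([q[1],q[2],q[3],q[0]]).as_matrix()
        T=np.eye(4);T[:3,:3]=Rw;T[:3,3]=s['position'];M=T@np.array(c['mount'])
        Rc=M[:3,:3];o=M[:3,3]
    else:
        Rm=cv2.Rodrigues(np.array(c['rvec'],float))[0];Rc=Rm.T;o=-Rm.T@np.array(c['tvec'],float).ravel()
    return K,D,Rc,o
def ray(n,px,z,s=None):
    "pixels -> world points on plane z"
    K,D,Rc,o=cal(n,s)
    p=cv2.undistortPoints(np.array(px,float).reshape(-1,1,2),K,D).reshape(-1,2)
    v=np.c_[p,np.ones(len(p))]@Rc.T
    t=(z-o[2])/v[:,2]
    return o+v*t[:,None]
def proj(n,P,s=None):
    K,D,Rc,o=cal(n,s)
    return cv2.projectPoints((np.array(P,float)-o)@Rc,np.zeros(3),np.zeros(3),K,D)[0].reshape(-1,2)
def cloud(n,d,s=None):
    K,D,Rc,o=cal(n,s)
    h,w=d.shape;u,v=np.meshgrid(np.arange(w),np.arange(h))
    p=cv2.undistortPoints(np.stack([u,v],-1).reshape(-1,1,2).astype(float),K,D).reshape(-1,2)
    P=(np.c_[p,np.ones(len(p))]*d.reshape(-1,1))@Rc.T+o
    P[d.ravel()==0]=np.nan
    return P.reshape(h,w,3)
E
python3 - <<'E'
from h import *
s=robot.sense();print(s)
for n in ['top','side','wrist']:
    s,im,d=snap(n);save(im,n+'0.png');np.savez(n+'0.npz',im=im,d=d);print(n,cal(n,s)[3],cal(n,s)[2].round(3).tolist())
E
```

```text
total 12
drwxr-xr-x  3 agent agent 4096 Dec  6 12:07 .
drwxr-xr-x 23 root  root  4096 Dec  6 12:07 ..
drwxr-xr-x  2 agent agent 4096 Dec  6 12:07 pics
{'time_s': 0.0, 'joint_positions': array([-9.16416833e-01,  3.85552626e-01,  6.61650942e-03, -5.28867258e-04,
       -1.19400869e+00, -2.58592687e-01]), 'dq': array([-0.000911  ,  0.00103324, -0.00120959, -0.00035615,  0.0001961 ,
        0.00028945]), 'effort': array([-1.23400398e-03, -3.90667498e+01,  1.87402654e+01,  4.21993107e+00,
        1.10889706e-02, -1.89799180e-04]), 'position': array([ 0.24073981, -0.5761088 ,  0.22145391]), 'eef_rot': array([-2.52907312e-04, -1.96508512e-01,  9.80501499e-01,  1.07258209e-03]), 'force': array([-0.90201237, -0.09803856,  0.17158098]), 'torque': array([-0.0082242 ,  0.01499587,  0.02888565]), 'width': 0.997715188728089}
top [ 0.38993964 -0.03185678  1.52241856] [[0.027, -0.996, 0.083], [-1.0, -0.027, -0.004], [0.006, -0.083, -0.997]]
side [-0.10201636  0.87652697  0.97360418] [[-0.83, -0.36, 0.426], [-0.558, 0.529, -0.64], [0.005, -0.769, -0.639]]
wrist [ 0.16451716 -0.60906094  0.38514169] [[-0.386, 0.88, 0.278], [0.922, 0.368, 0.119], [0.002, 0.302, -0.953]]
```

View pics/top0.png

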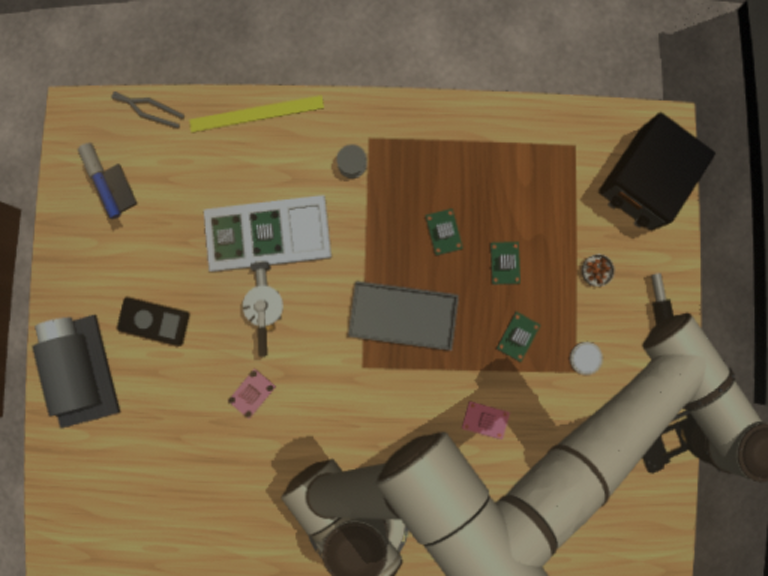

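View pics/side0.png

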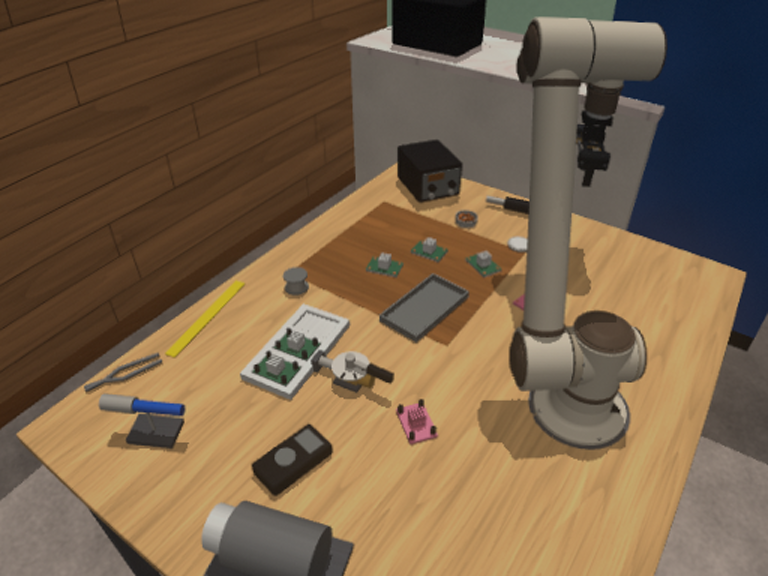

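View pics/wrist0.png

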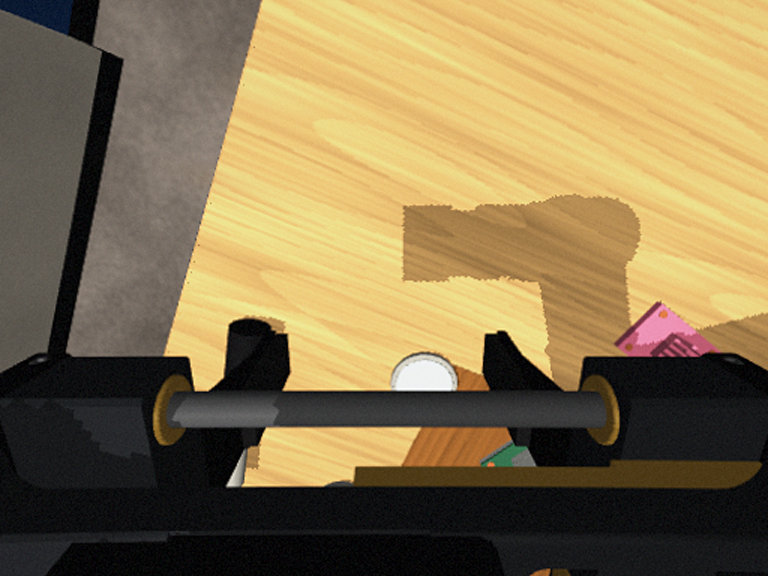

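Run:
```python
from h import *
im=np.load('top0.npz')['im']
save(im,'c1.png',5,(130,125,230,245)); save(im,'c2.png',4.5,(230,125,390,255))
```

```text
(no output)
```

View pics/c1.png

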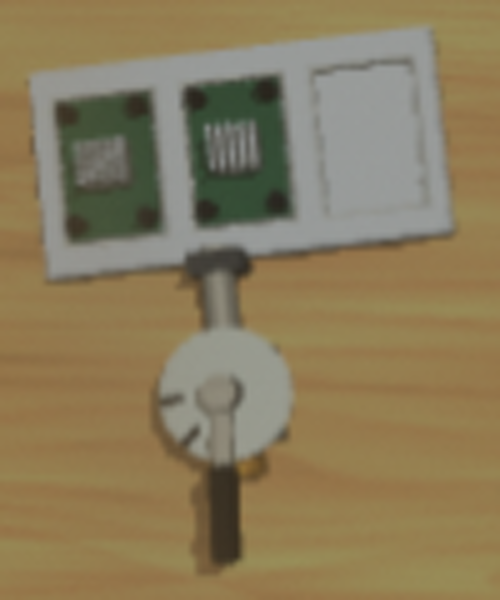

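View pics/c2.png

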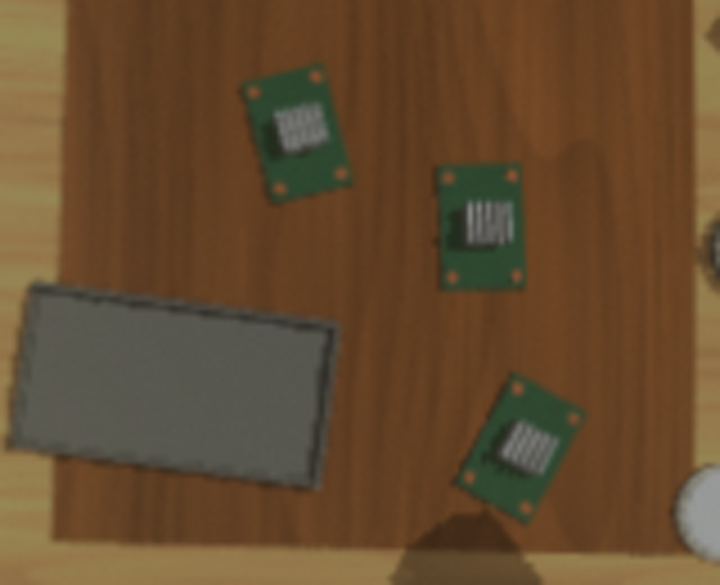

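```bash
cat >> h.py <<'E'
def fitrect(mask_pts,):
    r=cv2.minAreaRect(np.array(mask_pts,np.float32)); return r
def frame(pts,lx,ly):
    "corner pts TL.. any order in world -> not used"
E
python3 - <<'E'
from h import *
def c1(p): return [((x+.5)/5-.5+130,(y+.5)/5-.5+125) for x,y in p]
def c2(p): return [((x+.5)/4.5-.5+230,(y+.5)/4.5-.5+125) for x,y in p]
def show(name,px,z):
    P=ray('top',px,z)[:,:2]; print(name,'c',P.mean(0).round(4),'edges',[(round(float(np.linalg.norm(P[(i+1)%4]-P[i])),4),round(float(np.degrees(np.arctan2(*(P[(i+1)%4]-P[i])[::-1]))),1)) for i in range(len(P))])
show('jig',c1([(30,75),(433,27),(453,233),(48,280)]),.02)
show('pock0',c1([(310,70),(415,60),(429,207),(325,217)]),.02)
show('done2?',c1([(53,97),(152,88),(163,230),(68,243)]),.02)
show('done1?',c1([(182,85),(280,75),(295,217),(193,228)]),.02)
show('tray',c2([(32,283),(337,327),(318,488),(10,447)]),.022)
show('fA',c2([(242,85),(323,65),(352,184),(272,204)]),.008)
show('fB',c2([(438,166),(521,163),(524,288),(441,290)]),.008)
show('fC',c2([(512,372),(584,411),(526,523),(455,483)]),.008)
print('plate',ray('top',c1([(227,395)]),.045),'gripend',ray('top',c1([(226,562),(226,466)]),.072))
z=np.load('top0.npz');C=cloud('top',z['d'])
for n,p in [('tabl',(250,250)),('jig',(148,180)),('tray',(270,210)),('sinkB',(338,174)),('boardB',(333,187)),('d1',(176,170)),('d2',(145,170))]: print(n,C[p[1],p[0]].round(4))
E
```

```text
jig c [0.6083 0.2098] edges [(0.2627, -81.9), (0.1337, -172.5), (0.2614, 98.1), (0.1338, 8.0)]
pock0 c [0.6199 0.1267] edges [(0.0677, -83.1), (0.0954, -172.6), (0.0666, 97.0), (0.0956, 8.1)]
done2? c [0.5992 0.2942] edges [(0.0649, -83.7), (0.0923, -172.9), (0.062, 99.2), (0.0955, 8.9)]
done1? c [0.6096 0.2113] edges [(0.0636, -82.9), (0.0924, -171.6), (0.0658, 97.6), (0.0929, 7.0)]
tray c [ 0.4401 -0.0844] edges [(0.2165, -96.7), (0.1137, 174.4), (0.2172, 83.9), (0.1159, -6.0)]
fA c [ 0.6226 -0.1684] edges [(0.0602, -74.3), (0.0883, -165.5), (0.0592, 105.7), (0.0882, 15.2)]
fB c [ 0.56   -0.3016] edges [(0.0603, -86.2), (0.09, -178.1), (0.0599, 92.9), (0.089, 2.1)]
fC c [ 0.4033 -0.3313] edges [(0.0588, -116.9), (0.0901, 153.2), (0.0583, 62.0), (0.089, -26.5)]
plate [[0.45250329 0.20748923 0.045     ]] gripend [[0.34953583 0.2000649  0.072     ]
 [0.40798255 0.20211615 0.072     ]]
tabl [ 0.3133 -0.0299 -0.0012]
jig [0.5276 0.3048 0.0055]
tray [ 0.4422 -0.0902  0.0036]
sinkB [ 0.5599 -0.301   0.0373]
boardB [ 0.5207 -0.2903  0.0096]
d1 [0.561  0.2131 0.0173]
d2 [0.5567 0.3098 0.0336]
```

```bash
cat >> h.py <<'E'
def st(s=None):
    s=s or robot.sense(); q=s['eef_rot'];M=R.from_quat([q[1],q[2],q[3],q[0]]).as_matrix()
    return s,M,np.degrees(np.arctan2(M[1,0],M[0,0]))
def plan(x,y,z,ang,quiet=False):
    s,M,a=st()
    # use ideal vertical tool frame at yaw a
    c,sn=np.cos(np.radians(a)),np.sin(np.radians(a))
    d=np.array([x,y,z])-s['position']
    dx=d[0]*c+d[1]*sn; dy=d[0]*sn-d[1]*c; dz=-d[2]
    yaw=-(ang-a)
    yaw=(yaw+180)%360-180
    print('t %.1f pos'%s['time_s'],s['position'].round(4),'ang %.1f'%a,'w %.3f'%s['width'],'q6 %.2f'%s['joint_positions'][5],'F',np.round(s['force'],1),'tilt',np.round(M[:2,2],4))
    print('-> dx %.2f dy %.2f dz %.2f cm yaw %.1f'%(dx*100,dy*100,dz*100,yaw))
E
python3 -c "
from h import *
plan(.5,-.25,.25,-99)"
```

```text
t 0.1 pos [ 0.2408 -0.5762  0.2217] ang -157.3 w 1.001 q6 -0.26 F [ 0.2 -0.1 -1.1] tilt [-0.0008  0.0015]
-> dx -36.49 dy 20.11 dz -2.83 cm yaw -58.3
```

Emit:
send_rows(targets=[{"dx": -36, "dy": 20, "dz": -3, "yaw": -57, "hand": -1}, {"dx": -36, "dy": 20, "dz": -3, "yaw": -57}, {"dx": -36, "dy": 20, "dz": -3, "yaw": -57}, {"dx": -36, "dy": 20, "dz": -3, "yaw": -57}, {"dx": -36, "dy": 20, "dz": -3, "yaw": -57}, {"dx": -36, "dy": 20, "dz": -3, "yaw": -57}, {"dx": -36, "dy": 20, "dz": -3, "yaw": -57}, {"dx": -36, "dy": 20, "dz": -3, "yaw": -57}], force=30)

```text
validation failed for argument at $.ta...
```

```bash
python3 -c "
from h import *
plan(.48,.1,.24,-40)"
```

```text
t 0.1 pos [ 0.2408 -0.5762  0.2217] ang -157.3 w 1.001 q6 -0.26 F [ 0.2 -0.1 -1.1] tilt [-0.0008  0.0015]
-> dx -48.14 dy 53.18 dz -1.83 cm yaw -117.3
```

Emit:
send_rows(targets=[{"dx": -36, "dy": 20, "dz": -3, "yaw": -57, "hand": -1}, {"dx": -36, "dy": 20, "dz": -3, "yaw": -57, "hand": -1}, {"dx": -36, "dy": 20, "dz": -3, "yaw": -57, "hand": -1}, {"dx": -36, "dy": 20, "dz": -3, "yaw": -57, "hand": -1}, {"dx": -36, "dy": 20, "dz": -3, "yaw": -57, "hand": -1}, {"dx": -36, "dy": 20, "dz": -3, "yaw": -57, "hand": -1}, {"dx": -36, "dy": 20, "dz": -3, "yaw": -57, "hand": -1}, {"dx": -36, "dy": 20, "dz": -3, "yaw": -57, "hand": -1}], force=30)

```text
time_s: 0.82
position: [0.4476, -0.3137, 0.2468]
eef_rot: [0.0, -0.643, 0.766, 0.0]
force: [0.4, -0.2, -0.1]
width: 1.0
```

```bash
python3 -c "
from h import *
plan(.48,.1,.24,-40)"
```

```text
t 0.8 pos [ 0.4476 -0.3137  0.2468] ang -100.0 w 1.000 q6 0.14 F [ 0.4 -0.2 -0.1] tilt [-0.0001  0.0002]
-> dx -41.31 dy 3.97 dz 0.68 cm yaw -60.0
```

Emit:
send_rows(targets=[{"dx": -41, "dy": 4, "dz": 0.5, "yaw": -57, "hand": -1}, {"dx": -41, "dy": 4, "dz": 0.5, "yaw": -57, "hand": -1}, {"dx": -41, "dy": 4, "dz": 0.5, "yaw": -57, "hand": -1}, {"dx": -41, "dy": 4, "dz": 0.5, "yaw": -57, "hand": -1}, {"dx": -41, "dy": 4, "dz": 0.5, "yaw": -57, "hand": -1}, {"dx": -41, "dy": 4, "dz": 0.5, "yaw": -57, "hand": -1}, {"dx": -41, "dy": 4, "dz": 0.5, "yaw": -57, "hand": -1}, {"dx": -41, "dy": 4, "dz": 0.5, "yaw": -57, "hand": -1}])

```text
time_s: 1.48
position: [0.4739, 0.0185, 0.2428]
eef_rot: [-0.0, 0.931, -0.366, 0.0]
force: [0.7, 0.0, -0.9]
width: 0.999
```

```bash
python3 -c "
from h import *
plan(.377,.2025,.20,6)"
```

```text
t 1.5 pos [0.4739 0.0185 0.2428] ang -43.0 w 0.999 q6 0.44 F [ 0.7  0.  -0.9] tilt [0.0002 0.0002]
-> dx -19.63 dy -6.86 dz 4.28 cm yaw -49.0
```

Emit:
send_rows(targets=[{"dx": -19.6, "dy": -6.9, "dz": 4.3, "yaw": -49, "hand": -1}, {"dx": -19.6, "dy": -6.9, "dz": 4.3, "yaw": -49, "hand": -1}, {"dx": -19.6, "dy": -6.9, "dz": 4.3, "yaw": -49, "hand": -1}, {"dx": -19.6, "dy": -6.9, "dz": 4.3, "yaw": -49, "hand": -1}, {"dx": -19.6, "dy": -6.9, "dz": 4.3, "yaw": -49, "hand": -1}, {"dx": -19.6, "dy": -6.9, "dz": 4.3, "yaw": -49, "hand": -1}, {"dx": -19.6, "dy": -6.9, "dz": 4.3, "yaw": -49, "hand": -1}, {"dx": -19.6, "dy": -6.9, "dz": 4.3, "yaw": -49, "hand": -1}])

```text
time_s: 2.15
position: [0.3785, 0.202, 0.1994]
eef_rot: [0.0, 0.999, 0.052, -0.0]
force: [0.5, -0.5, 0.6]
width: 0.999
```

```bash
python3 -c "
from h import *
plan(.377,.2025,.05,6)
s,im,d=snap('wrist');save(im,'w1.png');np.savez('w1.npz',im=im,d=d)
print(proj('wrist',[[.377,.2025,.072],[.452,.208,.045]],s)*1.5)"
```

```text
t 2.1 pos [0.3785 0.202  0.1994] ang 5.9 w 0.999 q6 0.80 F [ 0.5 -0.5  0.6] tilt [-0.0005 -0.0005]
-> dx -0.14 dy -0.07 dz 14.94 cm yaw -0.1
[[384.06622343 276.02507693]
 [387.17016291 171.66421098]]
```

View pics/w1.png

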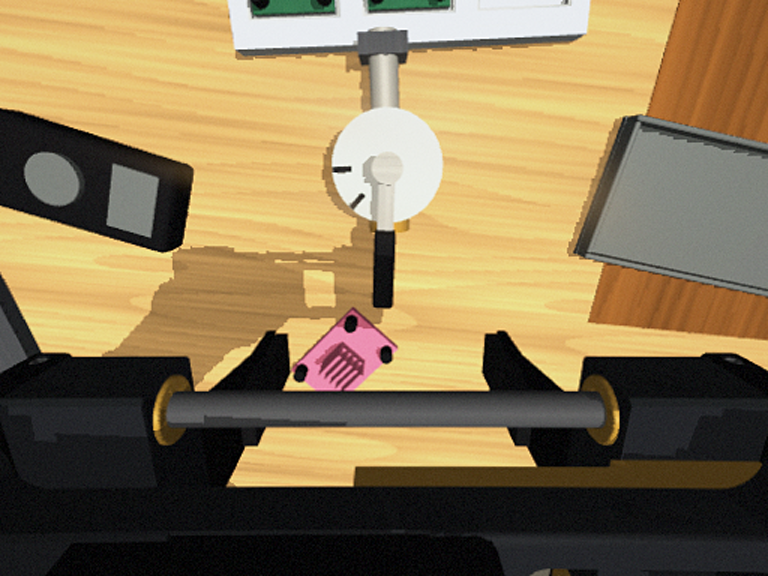

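Emit:
send_rows(targets=[{"dx": -0.1, "dy": 0, "dz": 4, "yaw": 0, "hand": -0.3}, {"dx": -0.1, "dy": 0, "dz": 8, "yaw": 0, "hand": -0.3}, {"dx": -0.1, "dy": 0, "dz": 11, "yaw": 0, "hand": -0.3}, {"dx": -0.1, "dy": 0, "dz": 13.5, "yaw": 0, "hand": -0.3}, {"dx": -0.1, "dy": 0, "dz": 15, "yaw": 0, "hand": -0.3}, {"dx": -0.1, "dy": 0, "dz": 15.1, "yaw": 0, "hand": -0.3}, {"dx": -0.1, "dy": 0, "dz": 15.1, "yaw": 0, "hand": -0.3}])

```text
time_s: 2.78
position: [0.3784, 0.2004, 0.0483]
eef_rot: [0.001, 0.999, 0.048, -0.001]
force: [0.2, -0.2, -0.3]
width: 0.664
```

```bash
python3 -c "
from h import *
plan(.377,.2025,.048,6)
s,im,d=snap('wrist');save(im,'w2.png')"
```

```text
t 2.8 pos [0.3784 0.2004 0.0483] ang 5.5 w 0.664 q6 0.80 F [ 0.2 -0.2 -0.3] tilt [-0.0011 -0.0016]
-> dx -0.12 dy -0.23 dz 0.03 cm yaw -0.5
```

View pics/w2.png

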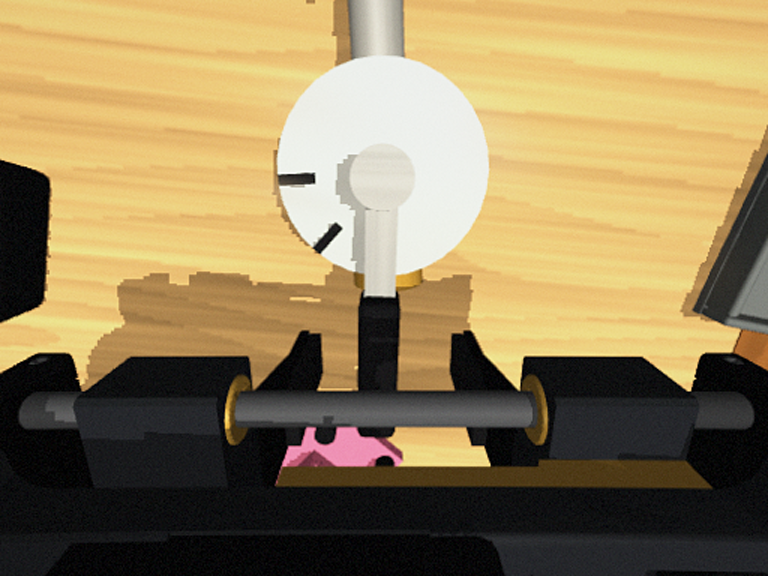

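Emit:
send_rows(targets=[{"dx": 0, "dy": -0.2, "dz": 0, "yaw": -0.5, "hand": 1}, {"dx": 0, "dy": -0.2, "dz": 0, "yaw": -0.5, "hand": 1}, {"dx": 0, "dy": -0.2, "dz": 0, "yaw": -0.5, "hand": 1}, {"dx": 0, "dy": -0.2, "dz": 0, "yaw": -0.5, "hand": 1}, {"dx": 0, "dy": -0.2, "dz": 0, "yaw": -0.5, "hand": 1}, {"dx": 0, "dy": -0.2, "dz": 0, "yaw": -0.5, "hand": 1}, {"dx": 0, "dy": -0.2, "dz": 0, "yaw": -0.5, "hand": 1}, {"dx": 0, "dy": -0.2, "dz": 0, "yaw": -0.5, "hand": 1}], force=15)

```text
time_s: 3.5
position: [0.378, 0.2031, 0.0488]
eef_rot: [0.0, 0.999, 0.054, -0.0]
force: [0.4, -0.6, 1.0]
width: 0.185
```

```bash
cat >> h.py <<'E'
def arc(axis,degs):
    "rows for a turn of current tool about vertical axis by degs (ccw+) in tool frame"
    s,M,a=st();p=s['position'][:2]-np.array(axis)
    c,sn=np.cos(np.radians(a)),np.sin(np.radians(a))
    print('pos',s['position'].round(4),'ang %.1f'%a,'radius %.4f dir %.1f'%(np.hypot(*p),np.degrees(np.arctan2(p[1],p[0]))),'F',s['force'].round(1),'T',s['torque'].round(2),'w %.3f'%s['width'])
    for g in degs:
        r=np.radians(g);q=np.array([[np.cos(r),-np.sin(r)],[np.sin(r),np.cos(r)]])@p-p
        print('dx %.2f dy %.2f yaw %.1f'%(100*(q[0]*c+q[1]*sn),100*(q[0]*sn-q[1]*c),-g))
E
python3 -c "
from h import *
arc((.4522,.2078),[-5,-10,-16,-22,-28,-34,-40,-45])"
```

```text
pos [0.378  0.2031 0.0488] ang 6.2 radius 0.0743 dir -176.4 F [ 0.4 -0.6  1. ] T [-0.29  0.08 -0.17] w 0.185
dx 0.06 dy -0.65 yaw 5.0
dx 0.17 dy -1.28 yaw 10.0
dx 0.38 dy -2.03 yaw 16.0
dx 0.66 dy -2.76 yaw 22.0
dx 1.02 dy -3.45 yaw 28.0
dx 1.45 dy -4.10 yaw 34.0
dx 1.95 dy -4.70 yaw 40.0
dx 2.40 dy -5.15 yaw 45.0
```

Emit:
send_rows(targets=[{"dx": 0.06, "dy": -0.65, "dz": 0, "yaw": 5, "hand": 1}, {"dx": 0.17, "dy": -1.28, "dz": 0, "yaw": 10, "hand": 1}, {"dx": 0.38, "dy": -2.03, "dz": 0, "yaw": 16, "hand": 1}, {"dx": 0.66, "dy": -2.76, "dz": 0, "yaw": 22, "hand": 1}, {"dx": 1.02, "dy": -3.45, "dz": 0, "yaw": 28, "hand": 1}, {"dx": 1.45, "dy": -4.1, "dz": 0, "yaw": 34, "hand": 1}, {"dx": 1.95, "dy": -4.7, "dz": 0, "yaw": 40, "hand": 1}, {"dx": 2.4, "dy": -5.15, "dz": 0, "yaw": 45, "hand": 1}])

```text
time_s: 4.17
position: [0.3954, 0.2576, 0.0488]
eef_rot: [0.0, 0.942, -0.335, -0.001]
force: [-6.8, 3.9, 3.9]
width: 0.184
```

```bash
python3 -c "
from h import *
arc((.4522,.2078),[-5,-10,-15,-20,-25,-30,-35,-38,-42])"
```

```text
pos [0.3954 0.2576 0.0488] ang -39.1 radius 0.0756 dir 138.7 F [-6.8  3.9  3.9] T [1.   2.14 0.02] w 0.184
dx 0.05 dy -0.66 yaw 5.0
dx 0.16 dy -1.31 yaw 10.0
dx 0.33 dy -1.94 yaw 15.0
dx 0.55 dy -2.57 yaw 20.0
dx 0.83 dy -3.16 yaw 25.0
dx 1.15 dy -3.74 yaw 30.0
dx 1.53 dy -4.28 yaw 35.0
dx 1.78 dy -4.59 yaw 38.0
dx 2.13 dy -4.98 yaw 42.0
```

Emit:
send_rows(targets=[{"dx": 0.05, "dy": -0.66, "dz": 0, "yaw": 5, "hand": 1}, {"dx": 0.16, "dy": -1.31, "dz": 0, "yaw": 10, "hand": 1}, {"dx": 0.33, "dy": -1.94, "dz": 0, "yaw": 15, "hand": 1}, {"dx": 0.55, "dy": -2.57, "dz": 0, "yaw": 20, "hand": 1}, {"dx": 0.83, "dy": -3.16, "dz": 0, "yaw": 25, "hand": 1}, {"dx": 1.15, "dy": -3.74, "dz": 0, "yaw": 30, "hand": 1}, {"dx": 1.53, "dy": -4.28, "dz": 0, "yaw": 35, "hand": 1}, {"dx": 1.78, "dy": -4.59, "dz": 0, "yaw": 38, "hand": 1}])

```text
time_s: 4.83
position: [0.4389, 0.2842, 0.0489]
eef_rot: [-0.002, 0.782, -0.623, -0.001]
force: [-6.9, 8.1, 1.5]
width: 0.183
```

```bash
python3 -c "
from h import *
arc((.4522,.2078),[-1,-2,-3,-4,-5,-6])
s,im,d=snap('wrist');save(im,'w3.png')"
```

```text
pos [0.4389 0.2842 0.0489] ang -77.1 radius 0.0775 dir 99.9 F [-6.9  8.1  1.5] T [ 2.3   2.28 -0.22] w 0.183
dx 0.01 dy -0.14 yaw 1.0
dx 0.02 dy -0.27 yaw 2.0
dx 0.03 dy -0.40 yaw 3.0
dx 0.05 dy -0.54 yaw 4.0
dx 0.07 dy -0.67 yaw 5.0
dx 0.09 dy -0.81 yaw 6.0
```

View pics/w3.png

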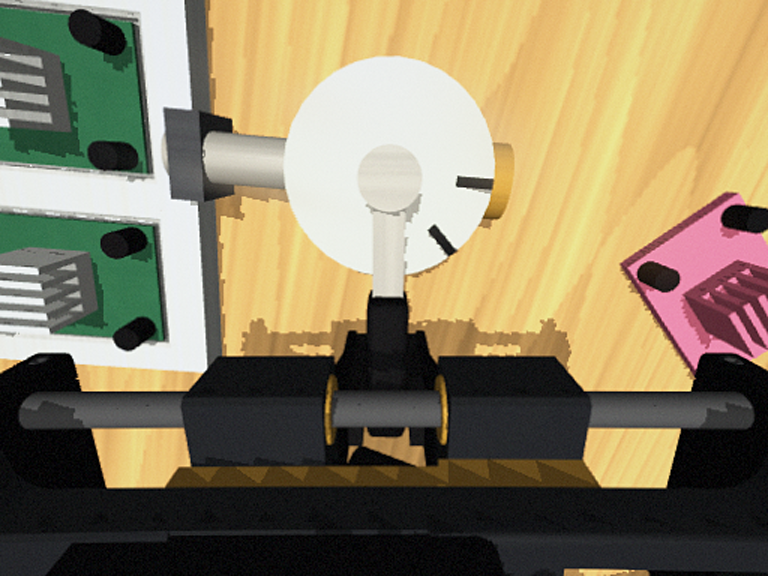

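Emit:
send_rows(targets=[{"dx": 0.1, "dy": -0.14, "dz": 0, "yaw": 1, "hand": 1}, {"dx": 0.15, "dy": -0.27, "dz": 0, "yaw": 2, "hand": 1}, {"dx": 0.2, "dy": -0.4, "dz": 0, "yaw": 3, "hand": 1}, {"dx": 0.2, "dy": -0.4, "dz": 0, "yaw": 3, "hand": 1}])

```text
time_s: 5.22
position: [0.4437, 0.2849, 0.0489]
eef_rot: [-0.004, 0.767, -0.642, -0.001]
force: [-6.6, 11.7, -1.4]
width: 0.189
```

```bash
python3 -c "
from h import *
arc((.4522,.2078),[-1,-2,-3,-4,-5,-6])"
```

```text
pos [0.4437 0.2849 0.0489] ang -79.9 radius 0.0776 dir 96.3 F [-6.6 11.7 -1.4] T [ 3.45  2.05 -0.26] w 0.189
dx 0.01 dy -0.14 yaw 1.0
dx 0.02 dy -0.27 yaw 2.0
dx 0.04 dy -0.40 yaw 3.0
dx 0.05 dy -0.54 yaw 4.0
dx 0.07 dy -0.67 yaw 5.0
dx 0.10 dy -0.81 yaw 6.0
```

Emit:
send_rows(targets=[{"dx": 0, "dy": -0.14, "dz": 0, "yaw": 1, "hand": 1}, {"dx": 0, "dy": -0.27, "dz": 0, "yaw": 2, "hand": 1}, {"dx": 0, "dy": -0.4, "dz": 0, "yaw": 3, "hand": 1}, {"dx": 0, "dy": -0.4, "dz": 0, "yaw": 3, "hand": 1}])

```text
time_s: 5.55
position: [0.4445, 0.2846, 0.0488]
eef_rot: [-0.001, 0.75, -0.662, -0.003]
force: [-17.5, 14.0, 5.2]
width: 0.185
```

```bash
python3 -c "
from h import *
arc((.4522,.2078),[-1,-2,-3,-4,-5,-6])
s,im,d=snap('top');save(im,'t1.png',5,(110,125,230,245))
s,im,d=snap('wrist');save(im,'w4.png')"
```

```text
pos [0.4445 0.2846 0.0488] ang -82.9 radius 0.0772 dir 95.7 F [-17.5  14.    5.2] T [4.06 5.12 0.11] w 0.185
dx 0.00 dy -0.13 yaw 1.0
dx 0.01 dy -0.27 yaw 2.0
dx 0.02 dy -0.40 yaw 3.0
dx 0.03 dy -0.54 yaw 4.0
dx 0.05 dy -0.67 yaw 5.0
dx 0.06 dy -0.81 yaw 6.0
```

View pics/w4.png

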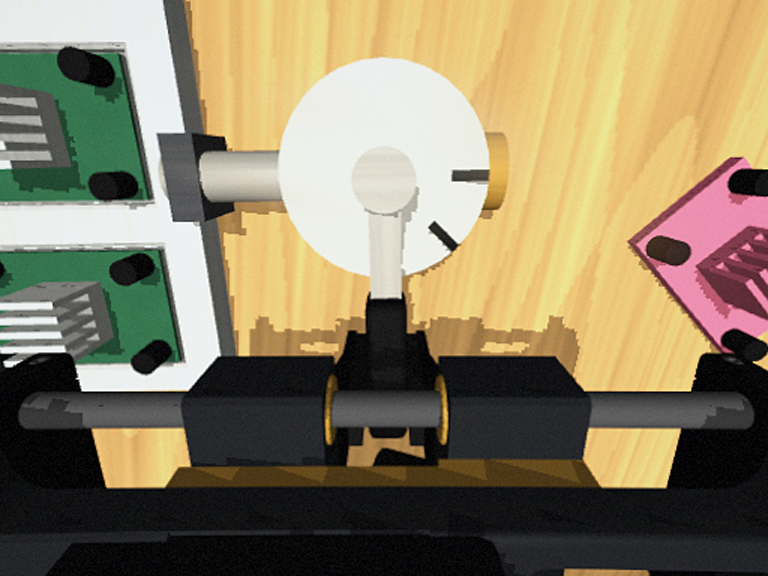

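View pics/t1.png

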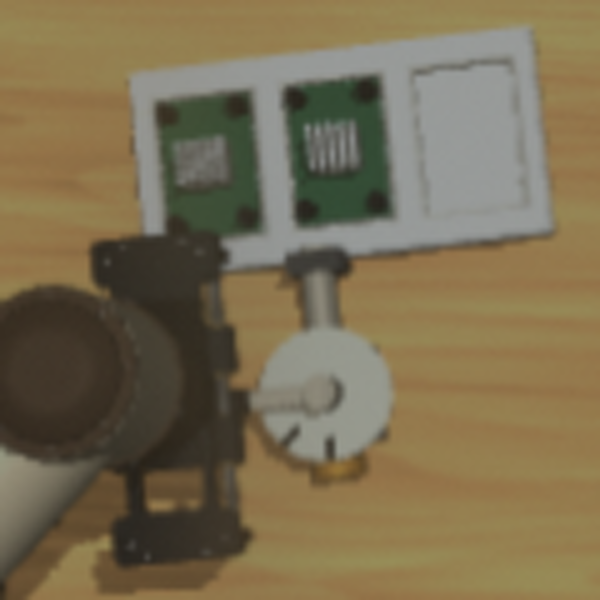

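Emit:
send_rows(targets=[{"dx": 0, "dy": 0, "dz": 0, "yaw": 0, "hand": 0.2}, {"dx": 0, "dy": 0.1, "dz": 0, "yaw": 0, "hand": -0.2}, {"dx": 0, "dy": 0.3, "dz": 0, "yaw": 0, "hand": -0.2}, {"dx": 0, "dy": 0.3, "dz": 0, "yaw": 0, "hand": -0.2}, {"dx": 0, "dy": 0.3, "dz": -4, "yaw": 0, "hand": -0.2}, {"dx": 0, "dy": 0.3, "dz": -8, "yaw": 0, "hand": -0.2}, {"dx": 0, "dy": 0.3, "dz": -12, "yaw": 0, "hand": -0.2}, {"dx": 0, "dy": 0.3, "dz": -16, "yaw": 0, "hand": -0.2}])

```text
time_s: 6.32
position: [0.4443, 0.2799, 0.2104]
eef_rot: [0.0, 0.75, -0.662, 0.0]
force: [0.6, 0.7, -0.4]
width: 0.59
```

```bash
python3 -c "
from h import *
plan(.61,.211,.20,-82)
s,im,d=snap('wrist');save(im,'w5.png')"
```

```text
t 6.3 pos [0.4443 0.2799 0.2104] ang -82.9 w 0.590 q6 -0.75 F [ 0.6  0.7 -0.4] tilt [-0.0003 -0.0008]
-> dx 8.90 dy -15.59 dz 1.04 cm yaw -0.9
```

View pics/w5.png

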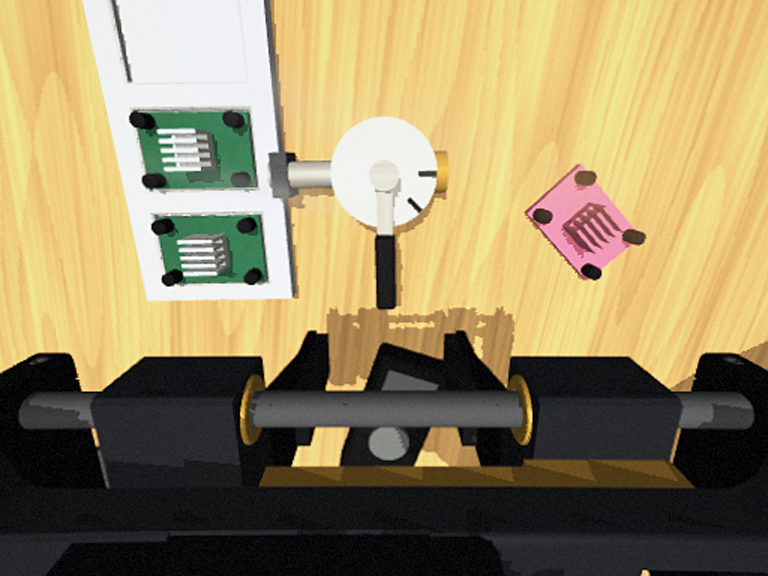

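Emit:
send_rows(targets=[{"dx": 8.9, "dy": -15.6, "dz": 1, "yaw": -0.9, "hand": -0.2}, {"dx": 8.9, "dy": -15.6, "dz": 1, "yaw": -0.9, "hand": -0.2}, {"dx": 8.9, "dy": -15.6, "dz": 1, "yaw": -0.9, "hand": -0.2}, {"dx": 8.9, "dy": -15.6, "dz": 1, "yaw": -0.9, "hand": -0.2}, {"dx": 8.9, "dy": -15.6, "dz": 1, "yaw": -0.9, "hand": -0.2}, {"dx": 8.9, "dy": -15.6, "dz": 1, "yaw": -0.9, "hand": -0.2}, {"dx": 8.9, "dy": -15.6, "dz": 1, "yaw": -0.9, "hand": -0.2}])

```text
time_s: 6.95
position: [0.6104, 0.2107, 0.1973]
eef_rot: [0.001, 0.754, -0.656, -0.0]
force: [-0.9, -0.3, 0.1]
width: 0.598
```

```bash
cat >> h.py <<'E'
def model(c,ang,z0,ps=None):
    "module key pts: 4 top board corners, 4 sink top corners"
    a=np.radians(ang);Rz=np.array([[np.cos(a),-np.sin(a)],[np.sin(a),np.cos(a)]])
    L=[(x,y,.008) for x,y in [(.045,.03),(-.045,.03),(-.045,-.03),(.045,-.03)]]+[(x,y,.038) for x,y in [(.014,.015),(-.014,.015),(-.014,-.015),(.014,-.015)]]
    return np.array([[*(np.array(c)+Rz@np.array(p[:2])),z0+p[2]] for p in L])
def overlay(im,n,polys,s=None,scale=1.5):
    I=cv2.cvtColor(cv2.resize(im,None,fx=scale,fy=scale,interpolation=cv2.INTER_CUBIC),cv2.COLOR_RGB2BGR)
    for P in polys:
        q=(proj(n,P,s)+.5)*scale-.5
        cv2.polylines(I,[np.round(q).astype(int)],True,(0,0,255),1,cv2.LINE_AA)
    return I
E
python3 -c "
from h import *
plan(.61,.211,.20,-82)
s,im,d=snap('wrist');np.savez('w6.npz',im=im,d=d,p=s['position'],q=s['eef_rot'])
P=model((.61,.211),8,.012);P2=model((.5984,.2942),8,.012)
cv2.imwrite('pics/w6.png',overlay(im,'wrist',[P[:4],P[4:],P2[:4],P2[4:]],s))"
```

```text
t 7.0 pos [0.6104 0.2107 0.1973] ang -82.1 w 0.598 q6 -0.44 F [-0.9 -0.3  0.1] tilt [-0.0019 -0.001 ]
-> dx -0.03 dy 0.04 dz -0.27 cm yaw -0.1
```

View pics/w6.png

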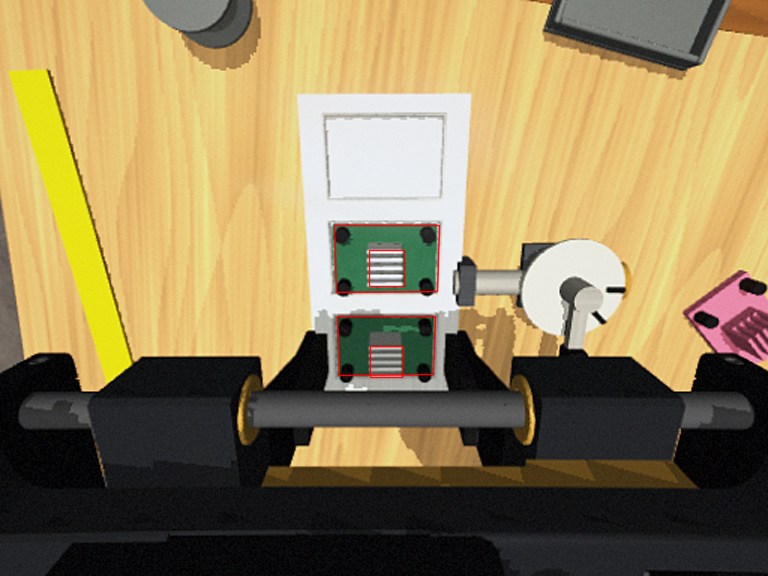

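Emit:
send_rows(targets=[{"dx": 0, "dy": 0, "dz": 4, "yaw": 0, "hand": -0.2}, {"dx": 0, "dy": 0, "dz": 8, "yaw": 0, "hand": -0.2}, {"dx": 0, "dy": 0, "dz": 12, "yaw": 0, "hand": -0.2}, {"dx": 0, "dy": 0, "dz": 14.5, "yaw": 0, "hand": -0.2}, {"dx": 0, "dy": 0, "dz": 16.3, "yaw": 0, "hand": -0.2}, {"dx": 0, "dy": 0, "dz": 17.2, "yaw": 0, "hand": -0.2}, {"dx": 0, "dy": 0, "dz": 17.2, "yaw": 0, "hand": -0.2}, {"dx": 0, "dy": 0, "dz": 17.2, "yaw": 0, "hand": -0.2}])

```text
time_s: 7.67
position: [0.6103, 0.2127, 0.0277]
eef_rot: [-0.001, 0.756, -0.655, 0.0]
force: [-0.2, 0.4, 1.2]
width: 0.602
```

```bash
python3 -c "
from h import *
plan(.61,.211,.024,-82)"
```

```text
t 7.7 pos [0.6103 0.2127 0.0277] ang -81.8 w 0.602 q6 -0.44 F [-0.2  0.4  1.2] tilt [0.0012 0.0003]
-> dx 0.17 dy 0.05 dz 0.37 cm yaw 0.2
```

Emit:
send_rows(targets=[{"dx": 0.1, "dy": 0, "dz": 0.2, "yaw": 0, "hand": 1}, {"dx": 0.1, "dy": 0, "dz": 0.2, "yaw": 0, "hand": 1}, {"dx": 0.1, "dy": 0, "dz": 0.2, "yaw": 0, "hand": 1}, {"dx": 0.1, "dy": 0, "dz": 0.2, "yaw": 0, "hand": 1}, {"dx": 0.1, "dy": 0, "dz": 0.2, "yaw": 0, "hand": 1}, {"dx": 0.1, "dy": 0, "dz": 0.2, "yaw": 0, "hand": 1}], force=35)

```text
time_s: 8.17
position: [0.6108, 0.2112, 0.0255]
eef_rot: [-0.001, 0.755, -0.656, 0.0]
force: [-1.2, -0.2, 3.3]
width: 0.325
```

```bash
python3 -c "
from h import *
plan(.61,.211,.024,-82)"
```

```text
t 8.2 pos [0.6108 0.2112 0.0255] ang -81.9 w 0.325 q6 -0.44 F [-1.2 -0.2  3.3] tilt [0.0012 0.0005]
-> dx 0.00 dy 0.08 dz 0.15 cm yaw 0.1
```

Emit:
send_rows(targets=[{"dx": 0, "dy": 0, "dz": -1, "yaw": 0, "hand": 1}, {"dx": 0, "dy": 0, "dz": -3, "yaw": 0, "hand": 1}, {"dx": 0, "dy": 0, "dz": -5, "yaw": 0, "hand": 1}, {"dx": 0, "dy": 0, "dz": -8, "yaw": 0, "hand": 1}, {"dx": 0, "dy": 0, "dz": -11, "yaw": 0, "hand": 1}, {"dx": 0, "dy": 0, "dz": -13, "yaw": 0, "hand": 1}])

```text
time_s: 8.67
position: [0.611, 0.2112, 0.1581]
eef_rot: [-0.001, 0.755, -0.655, 0.001]
force: [0.9, 0.7, -1.8]
width: 0.316
```

```bash
python3 -c "
from h import *
a=np.radians(-6.2);c=np.array([.4401,-.0844]);ya=np.array([-np.sin(a),np.cos(a)])
print(c+ya*.037,c-ya*.037)
plan(*(c+ya*.037),.15,-96.2)"
```

```text
[ 0.44409598 -0.04761641] [ 0.43610402 -0.12118359]
t 8.7 pos [0.611  0.2112 0.1581] ang -81.9 w 0.316 q6 -0.44 F [ 0.9  0.7 -1.8] tilt [0.0028 0.0011]
-> dx 23.27 dy 20.17 dz 0.81 cm yaw 14.3
```

Emit:
send_rows(targets=[{"dx": 2, "dy": 1.7, "dz": 0, "yaw": 1.5, "hand": 1}, {"dx": 5, "dy": 4.4, "dz": 0, "yaw": 3.5, "hand": 1}, {"dx": 8.2, "dy": 7.1, "dz": 0, "yaw": 6, "hand": 1}, {"dx": 11.4, "dy": 9.9, "dz": 0, "yaw": 8, "hand": 1}, {"dx": 14.6, "dy": 12.6, "dz": 0, "yaw": 10, "hand": 1}, {"dx": 17.8, "dy": 15.4, "dz": 0, "yaw": 12, "hand": 1}, {"dx": 21, "dy": 18.2, "dz": 0.4, "yaw": 13.5, "hand": 1}, {"dx": 23.3, "dy": 20.2, "dz": 0.8, "yaw": 14.3, "hand": 1}])

```text
time_s: 9.33
position: [0.4405, -0.05, 0.1471]
eef_rot: [-0.0, -0.667, 0.745, 0.0]
force: [0.4, -0.0, -2.9]
width: 0.316
```

```bash
cat >> h.py <<'E'
def trayp(c=(.4401,-.0844),ang=-6.2):
    a=np.radians(ang);Rz=np.array([[np.cos(a),-np.sin(a)],[np.sin(a),np.cos(a)]])
    f=lambda hx,hy,z:np.array([[*(np.array(c)+Rz@np.array([sx*hx,sy*hy])),z] for sx,sy in [(1,1),(-1,1),(-1,-1),(1,-1)]])
    return [f(.059,.110,.022),f(.054,.105,.005)]
E
python3 -c "
from h import *
plan(.4441,-.0476,.15,-96.2)
s,im,d=snap('wrist');np.savez('w7.npz',im=im,d=d,p=s['position'],q=s['eef_rot'])
cv2.imwrite('pics/w7.png',overlay(im,'wrist',trayp(),s))"
```

```text
t 9.3 pos [ 0.4405 -0.05    0.1471] ang -96.3 w 0.316 q6 -0.37 F [ 0.4 -0.  -2.9] tilt [-0.0005  0.0003]
-> dx -0.27 dy -0.33 dz -0.29 cm yaw -0.1
```

View pics/w7.png

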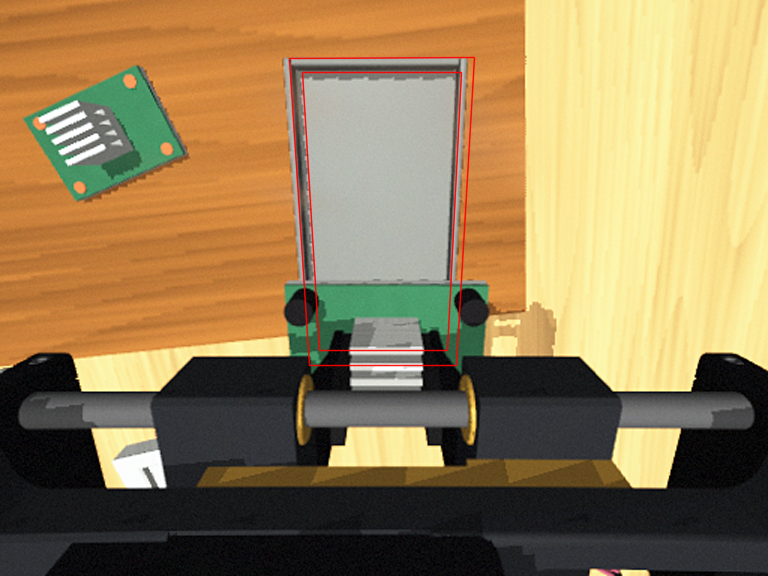

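Emit:
send_rows(targets=[{"dx": -0.3, "dy": -0.3, "dz": -0.3, "yaw": 0, "hand": 1}, {"dx": -0.3, "dy": -0.3, "dz": -0.3, "yaw": 0, "hand": 1}, {"dx": -0.3, "dy": -0.3, "dz": -0.3, "yaw": 0, "hand": 1}])

```text
time_s: 9.63
position: [0.4473, -0.045, 0.1504]
eef_rot: [0.001, -0.668, 0.744, -0.0]
force: [0.7, -0.1, -1.6]
width: 0.315
```

```bash
python3 -c "
from h import *
plan(.4441,-.0476,.15,-96.2)
s,im,d=snap('wrist');np.savez('w7.npz',im=im,d=d,p=s['position'],q=s['eef_rot'])
cv2.imwrite('pics/w8.png',overlay(im,'wrist',trayp((.4425,-.0844)),s)[30:330,240:520].repeat(2,0).repeat(2,1))"
```

```text
t 9.6 pos [ 0.4473 -0.045   0.1504] ang -96.2 w 0.315 q6 -0.37 F [ 0.7 -0.1 -1.6] tilt [0.0017 0.0003]
-> dx 0.29 dy 0.29 dz 0.04 cm yaw 0.0
```

View pics/w8.png

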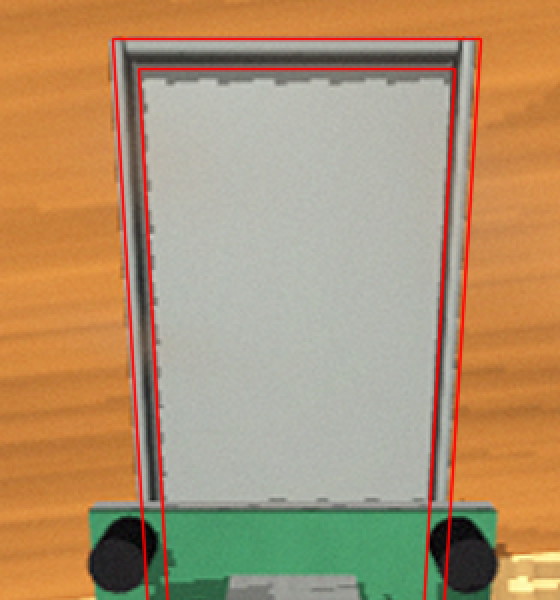

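Emit:
send_rows(targets=[{"dx": 0.2, "dy": 0, "dz": 3, "yaw": 0, "hand": 1}, {"dx": 0.2, "dy": 0, "dz": 6, "yaw": 0, "hand": 1}, {"dx": 0.2, "dy": 0, "dz": 8.5, "yaw": 0, "hand": 1}, {"dx": 0.2, "dy": 0, "dz": 10.5, "yaw": 0, "hand": 1}, {"dx": 0.2, "dy": 0, "dz": 12, "yaw": 0, "hand": 1}, {"dx": 0.2, "dy": 0, "dz": 12.7, "yaw": 0, "hand": 1}, {"dx": 0.2, "dy": 0, "dz": 12.7, "yaw": 0, "hand": 1}, {"dx": 0.2, "dy": 0, "dz": 12.7, "yaw": 0, "hand": 1}])

```text
time_s: 10.35
position: [0.4469, -0.0469, 0.0228]
eef_rot: [-0.0, -0.668, 0.744, -0.0]
force: [0.2, 0.5, -2.0]
width: 0.322
```

```bash
python3 -c "
from h import *
plan(.4475,-.047,.0195,-96.2)
s,im,d=snap('side');save(im,'s1.png',4,(230,160,350,260))"
```

```text
t 10.3 pos [ 0.4469 -0.0469  0.0228] ang -96.2 w 0.322 q6 -0.37 F [ 0.2  0.5 -2. ] tilt [ 0.     -0.0002]
-> dx 0.00 dy -0.06 dz 0.33 cm yaw 0.0
```

View pics/s1.png

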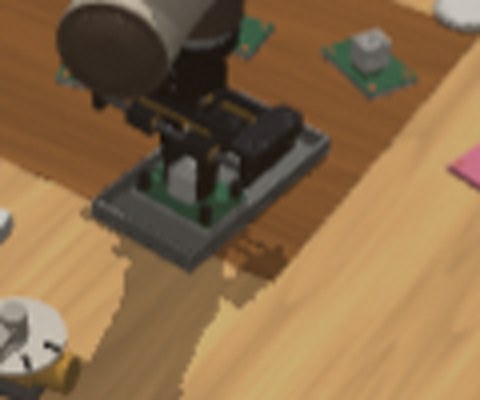

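Emit:
send_rows(targets=[{"dx": 0, "dy": 0, "dz": 0.2, "yaw": 0, "hand": 1}, {"dx": 0, "dy": 0, "dz": 0.4, "yaw": 0, "hand": 1}, {"dx": 0, "dy": 0, "dz": 0.4, "yaw": 0, "hand": 1}])

```text
time_s: 10.65
position: [0.4464, -0.0474, 0.0191]
eef_rot: [0.0, -0.668, 0.744, -0.0]
force: [0.3, 0.1, -2.2]
width: 0.321
```

Emit:
send_rows(targets=[{"dx": 0, "dy": 0, "dz": 0, "yaw": 0, "hand": 0.1}, {"dx": 0, "dy": 0, "dz": 0, "yaw": 0, "hand": -0.2}, {"dx": 0, "dy": 0, "dz": 0, "yaw": 0, "hand": -0.2}, {"dx": 0, "dy": 0, "dz": 0, "yaw": 0, "hand": -0.2}, {"dx": 0, "dy": 0, "dz": -4, "yaw": 0, "hand": -0.2}, {"dx": 0, "dy": 0, "dz": -8, "yaw": 0, "hand": -0.2}, {"dx": 0, "dy": 0, "dz": -12, "yaw": 0, "hand": -0.2}, {"dx": 0, "dy": 0, "dz": -16, "yaw": 0, "hand": -0.2}])

```text
time_s: 11.32
position: [0.4457, -0.0476, 0.1806]
eef_rot: [-0.0, -0.668, 0.744, 0.0]
force: [1.3, -0.3, -0.9]
width: 0.597
```

```bash
python3 -c "
from h import *
plan(.5984,.2942,.195,-82)
s,im,d=snap('wrist');save(im,'w9.png')"
```

```text
t 11.3 pos [ 0.4457 -0.0476  0.1806] ang -96.2 w 0.597 q6 -0.37 F [ 1.3 -0.3 -0.9] tilt [-0.0003 -0.0001]
-> dx -35.63 dy -11.48 dz -1.44 cm yaw -14.2
```

View pics/w9.png

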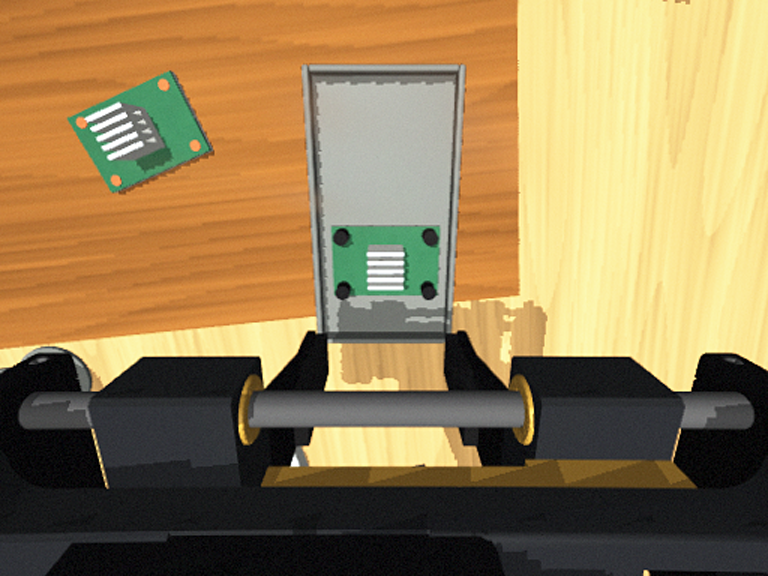

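Emit:
send_rows(targets=[{"dx": -32, "dy": -10.3, "dz": -1.4, "yaw": -14, "hand": -0.2}, {"dx": -32, "dy": -10.3, "dz": -1.4, "yaw": -14, "hand": -0.2}, {"dx": -32, "dy": -10.3, "dz": -1.4, "yaw": -14, "hand": -0.2}, {"dx": -32, "dy": -10.3, "dz": -1.4, "yaw": -14, "hand": -0.2}, {"dx": -32, "dy": -10.3, "dz": -1.4, "yaw": -14, "hand": -0.2}, {"dx": -32, "dy": -10.3, "dz": -1.4, "yaw": -14, "hand": -0.2}, {"dx": -32, "dy": -10.3, "dz": -1.4, "yaw": -14, "hand": -0.2}, {"dx": -32, "dy": -10.3, "dz": -1.4, "yaw": -14, "hand": -0.2}])

```text
time_s: 12.03
position: [0.5824, 0.2586, 0.1923]
eef_rot: [0.0, 0.754, -0.657, -0.0]
force: [1.3, -0.3, 1.1]
width: 0.601
```

```bash
python3 -c "
from h import *
plan(.5984,.2942,.195,-82)"
```

```text
t 12.0 pos [0.5824 0.2586 0.1923] ang -82.2 w 0.601 q6 -0.54 F [ 1.3 -0.3  1.1] tilt [-0.0001 -0.0001]
-> dx -3.31 dy -2.07 dz -0.27 cm yaw -0.2
```

Emit:
send_rows(targets=[{"dx": -3.3, "dy": -2.1, "dz": 0, "yaw": 0, "hand": -0.2}, {"dx": -3.3, "dy": -2.1, "dz": 0, "yaw": 0, "hand": -0.2}, {"dx": -3.3, "dy": -2.1, "dz": 0, "yaw": 0, "hand": -0.2}, {"dx": -3.3, "dy": -2.1, "dz": 0, "yaw": 0, "hand": -0.2}])

```text
time_s: 12.37
position: [0.5978, 0.2919, 0.1916]
eef_rot: [0.001, 0.753, -0.657, -0.0]
force: [-0.1, 0.1, -0.3]
width: 0.599
```

```bash
python3 -c "
from h import *
plan(.5984,.2942,.025,-82)
s,im,d=snap('wrist')
P2=model((.5984,.2942),8,.012)
cv2.imwrite('pics/w10.png',overlay(im,'wrist',[P2[:4],P2[4:]],s))"
```

```text
t 12.4 pos [0.5978 0.2919 0.1916] ang -82.2 w 0.599 q6 -0.56 F [-0.1  0.1 -0.3] tilt [-0.0016 -0.0011]
-> dx -0.22 dy -0.09 dz 16.66 cm yaw -0.2
```

View pics/w10.png

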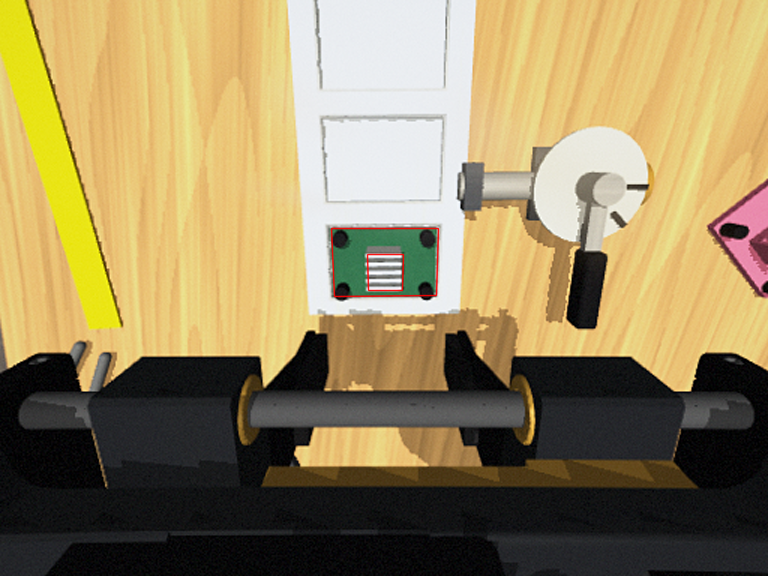

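Emit:
send_rows(targets=[{"dx": -0.2, "dy": -0.1, "dz": 4, "yaw": 0, "hand": -0.2}, {"dx": -0.2, "dy": -0.1, "dz": 8, "yaw": 0, "hand": -0.2}, {"dx": -0.2, "dy": -0.1, "dz": 12, "yaw": 0, "hand": -0.2}, {"dx": -0.2, "dy": -0.1, "dz": 14.5, "yaw": 0, "hand": -0.2}, {"dx": -0.2, "dy": -0.1, "dz": 16, "yaw": 0, "hand": -0.2}, {"dx": -0.2, "dy": -0.1, "dz": 16.7, "yaw": 0, "hand": -0.2}, {"dx": -0.2, "dy": -0.1, "dz": 16.7, "yaw": 0, "hand": -0.2}, {"dx": -0.2, "dy": -0.1, "dz": 16.7, "yaw": 0, "hand": -0.2}])

```text
time_s: 13.08
position: [0.5997, 0.2939, 0.0269]
eef_rot: [-0.001, 0.753, -0.658, 0.0]
force: [-0.6, 0.6, 1.0]
width: 0.601
```

Emit:
send_rows(targets=[{"dx": 0, "dy": 0, "dz": 0, "yaw": 0, "hand": 1}, {"dx": 0, "dy": 0, "dz": 0, "yaw": 0, "hand": 1}, {"dx": 0, "dy": 0, "dz": 0, "yaw": 0, "hand": 1}, {"dx": 0, "dy": 0, "dz": 0, "yaw": 0, "hand": 1}, {"dx": 0, "dy": 0, "dz": 0, "yaw": 0, "hand": 1}, {"dx": 0, "dy": 0, "dz": 0, "yaw": 0, "hand": 1}])

```text
time_s: 13.58
position: [0.5993, 0.2945, 0.0263]
eef_rot: [-0.0, 0.754, -0.657, 0.0]
force: [-0.6, -0.2, 1.6]
width: 0.323
```

Gripped (28 mm). Lift and carry.

Emit:
send_rows(targets=[{"dx": 0, "dy": 0, "dz": -1, "yaw": 0, "hand": 1}, {"dx": 0, "dy": 0, "dz": -3, "yaw": 0, "hand": 1}, {"dx": 0, "dy": 0, "dz": -6, "yaw": 0, "hand": 1}, {"dx": 0, "dy": 0, "dz": -9, "yaw": 0, "hand": 1}, {"dx": 0, "dy": 0, "dz": -12, "yaw": 0, "hand": 1}, {"dx": 0, "dy": 0, "dz": -14, "yaw": 0, "hand": 1}, {"dx": 0, "dy": 0, "dz": -14, "yaw": 0, "hand": 1}])

```text
time_s: 14.17
position: [0.6015, 0.2957, 0.172]
eef_rot: [-0.005, 0.754, -0.657, 0.002]
force: [0.9, -0.1, -1.3]
width: 0.318
```

```bash
python3 -c "
from h import *
plan(.440,-.121,.16,-96.2)"
```

```text
t 14.2 pos [0.6015 0.2957 0.172 ] ang -82.2 w 0.318 q6 -0.56 F [ 0.9 -0.1 -1.3] tilt [0.0091 0.0055]
-> dx 39.08 dy 21.67 dz 1.20 cm yaw 14.0
```

Emit:
send_rows(targets=[{"dx": 2, "dy": 1.1, "dz": 0, "yaw": 1, "hand": 1}, {"dx": 5, "dy": 2.8, "dz": 0, "yaw": 2, "hand": 1}, {"dx": 8.2, "dy": 4.5, "dz": 0, "yaw": 3, "hand": 1}, {"dx": 11.5, "dy": 6.4, "dz": 0, "yaw": 5, "hand": 1}, {"dx": 15, "dy": 8.3, "dz": 0, "yaw": 6, "hand": 1}, {"dx": 18.5, "dy": 10.3, "dz": 0, "yaw": 7, "hand": 1}, {"dx": 22, "dy": 12.2, "dz": 0, "yaw": 8, "hand": 1}, {"dx": 25.5, "dy": 14.1, "dz": 0, "yaw": 9, "hand": 1}])

```text
time_s: 14.83
position: [0.4917, 0.0208, 0.1646]
eef_rot: [-0.001, -0.699, 0.715, 0.001]
force: [-0.1, -1.4, -2.2]
width: 0.319
```

```bash
python3 -c "
from h import *
plan(.440,-.121,.15,-96.2)"
```

```text
t 14.8 pos [0.4917 0.0208 0.1646] ang -91.3 w 0.319 q6 -0.39 F [-0.1 -1.4 -2.2] tilt [-0.0023 -0.0003]
-> dx 14.29 dy 4.86 dz 1.46 cm yaw 4.9
```

Emit:
send_rows(targets=[{"dx": 3, "dy": 1, "dz": 0, "yaw": 1, "hand": 1}, {"dx": 6.5, "dy": 2.2, "dz": 0, "yaw": 2, "hand": 1}, {"dx": 10, "dy": 3.4, "dz": 0.5, "yaw": 3.5, "hand": 1}, {"dx": 12.5, "dy": 4.3, "dz": 1, "yaw": 4.5, "hand": 1}, {"dx": 14, "dy": 4.8, "dz": 1.2, "yaw": 4.9, "hand": 1}, {"dx": 14, "dy": 4.8, "dz": 1.2, "yaw": 4.9, "hand": 1}, {"dx": 14, "dy": 4.8, "dz": 1.2, "yaw": 4.9, "hand": 1}])

```text
time_s: 15.42
position: [0.4419, -0.1169, 0.1529]
eef_rot: [-0.001, -0.668, 0.745, 0.001]
force: [0.1, 0.2, -1.8]
width: 0.317
```

```bash
python3 -c "
from h import *
plan(.440,-.121,.02,-96.2)
s,im,d=snap('wrist');save(im,'w11.png')"
```

```text
t 15.4 pos [ 0.4419 -0.1169  0.1529] ang -96.2 w 0.317 q6 -0.21 F [ 0.1  0.2 -1.8] tilt [-0.0016  0.0002]
-> dx 0.43 dy 0.15 dz 13.29 cm yaw -0.0
```

View pics/w11.png

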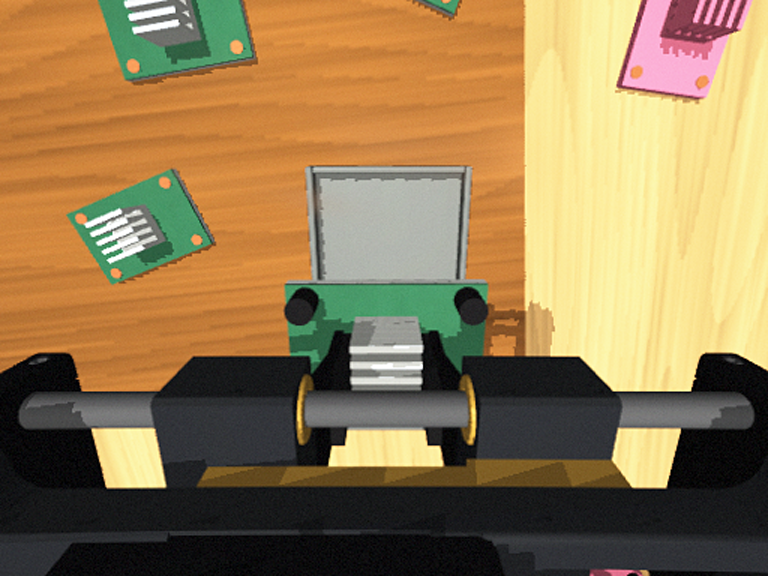

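Emit:
send_rows(targets=[{"dx": 0.4, "dy": 0.1, "dz": 3, "yaw": 0, "hand": 1}, {"dx": 0.4, "dy": 0.1, "dz": 6, "yaw": 0, "hand": 1}, {"dx": 0.4, "dy": 0.1, "dz": 8.5, "yaw": 0, "hand": 1}, {"dx": 0.4, "dy": 0.1, "dz": 10.5, "yaw": 0, "hand": 1}, {"dx": 0.4, "dy": 0.1, "dz": 12, "yaw": 0, "hand": 1}, {"dx": 0.4, "dy": 0.1, "dz": 12.9, "yaw": 0, "hand": 1}, {"dx": 0.4, "dy": 0.1, "dz": 12.9, "yaw": 0, "hand": 1}, {"dx": 0.4, "dy": 0.1, "dz": 12.9, "yaw": 0, "hand": 1}])

```text
time_s: 16.13
position: [0.4421, -0.1197, 0.0247]
eef_rot: [-0.0, -0.669, 0.743, -0.0]
force: [-0.6, -0.7, -1.1]
width: 0.318
```

```bash
python3 -c "
from h import *
plan(.440,-.121,.0195,-96.2)"
```

```text
t 16.1 pos [ 0.4421 -0.1197  0.0247] ang -96.0 w 0.318 q6 -0.20 F [-0.6 -0.7 -1.1] tilt [-0.     -0.0002]
-> dx 0.16 dy 0.20 dz 0.52 cm yaw 0.2
```

Emit:
send_rows(targets=[{"dx": 0, "dy": 0, "dz": 0.3, "yaw": 0, "hand": 1}, {"dx": 0, "dy": 0, "dz": 0.5, "yaw": 0, "hand": 1}, {"dx": 0, "dy": 0, "dz": 0.5, "yaw": 0, "hand": 1}])

```text
time_s: 16.38
position: [0.4418, -0.1201, 0.02]
eef_rot: [0.0, -0.668, 0.744, -0.0]
force: [0.5, 0.6, -1.8]
width: 0.32
```

Emit:
send_rows(targets=[{"dx": 0, "dy": 0, "dz": 0, "yaw": 0, "hand": 0.1}, {"dx": 0, "dy": 0, "dz": 0, "yaw": 0, "hand": -0.2}, {"dx": 0, "dy": 0, "dz": 0, "yaw": 0, "hand": -0.2}, {"dx": 0, "dy": 0, "dz": 0, "yaw": 0, "hand": -0.2}, {"dx": 0, "dy": 0, "dz": -4, "yaw": 0, "hand": -0.2}, {"dx": 0, "dy": 0, "dz": -8, "yaw": 0, "hand": -0.2}, {"dx": 0, "dy": 0, "dz": -12, "yaw": 0, "hand": -0.2}, {"dx": 0, "dy": 0, "dz": -16, "yaw": 0, "hand": -0.2}])

```text
time_s: 17.05
position: [0.441, -0.1203, 0.1816]
eef_rot: [-0.0, -0.668, 0.744, 0.0]
force: [1.0, -0.7, -0.6]
width: 0.596
```

```bash
python3 -c "
from h import *
plan(.5984,.2942,.195,-82)
s,im,d=snap('wrist');save(im,'w12.png')
s,im,d=snap('top');save(im,'t2.png',1.5)"
```

```text
t 17.1 pos [ 0.441  -0.1203  0.1816] ang -96.1 w 0.596 q6 -0.20 F [ 1.  -0.7 -0.6] tilt [-0.0002 -0.0001]
-> dx -42.89 dy -11.23 dz -1.34 cm yaw -14.1
```

View pics/w12.png

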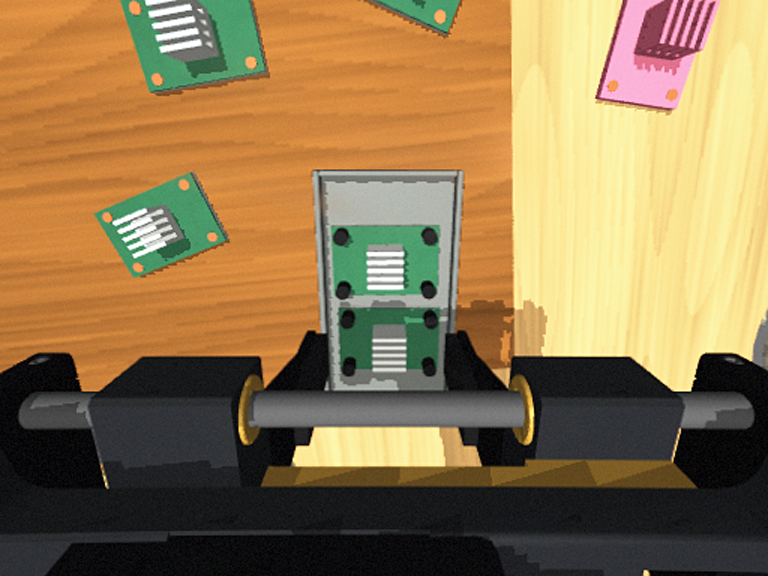

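View pics/t2.png

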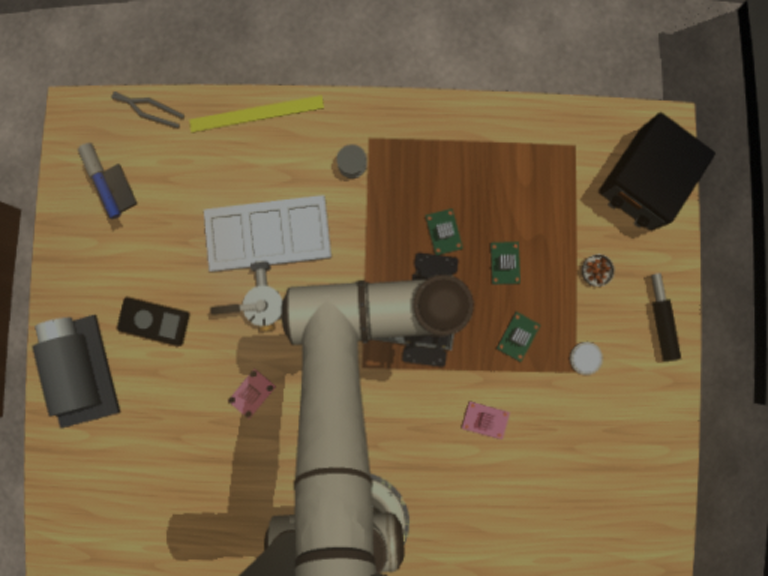

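```bash
python3 -c "
from h import *
plan(.6226,-.1684,.195,-74.7)"
```

```text
t 17.1 pos [ 0.4461 -0.1205  0.1867] ang -96.0 w 0.601 q6 -0.20 F [ 1.6 -0.5 -0.2] tilt [ 0.016  -0.0008]
-> dx 2.90 dy -18.06 dz -0.83 cm yaw -21.3
```

Emit:
send_rows(targets=[{"dx": 0.6, "dy": -3.5, "dz": -0.8, "yaw": -5, "hand": -0.2}, {"dx": 1.2, "dy": -7.5, "dz": -0.8, "yaw": -11, "hand": -0.2}, {"dx": 1.8, "dy": -11.5, "dz": -0.8, "yaw": -17, "hand": -0.2}, {"dx": 2.4, "dy": -15, "dz": -0.8, "yaw": -21.3, "hand": -0.2}, {"dx": 2.8, "dy": -17.5, "dz": -0.8, "yaw": -21.3, "hand": -0.2}, {"dx": 2.9, "dy": -18.1, "dz": -0.8, "yaw": -21.3, "hand": -0.2}, {"dx": 2.9, "dy": -18.1, "dz": -0.8, "yaw": -21.3, "hand": -0.2}, {"dx": 2.9, "dy": -18.1, "dz": -0.8, "yaw": -21.3, "hand": -0.2}])

```text
time_s: 17.82
position: [0.6174, -0.1682, 0.1865]
eef_rot: [0.0, 0.794, -0.608, -0.001]
force: [0.4, -0.3, 0.9]
width: 0.6
```

```bash
cat >> h.py <<'E'
def look(fn,objs,z0):
    s,im,d=snap('wrist');polys=[]
    for c,a in objs:
        P=model(c,a,z0);polys+= [P[:4],P[4:]]
    I=overlay(im,'wrist',polys,s); cv2.imwrite('pics/'+fn,I)
    np.savez('last.npz',im=im,p=s['position'],q=s['eef_rot'])
    return s
E
python3 -c "
from h import *
plan(.6226,-.1684,.0125,-74.7)
look('w13.png',[((.6226,-.1684),15.3)],0)"
```

```text
t 17.8 pos [ 0.6174 -0.1682  0.1865] ang -74.9 w 0.600 q6 0.28 F [ 0.4 -0.3  0.9] tilt [-0.0023  0.0005]
-> dx 0.15 dy -0.50 dz 17.40 cm yaw -0.2
```

View pics/w13.png

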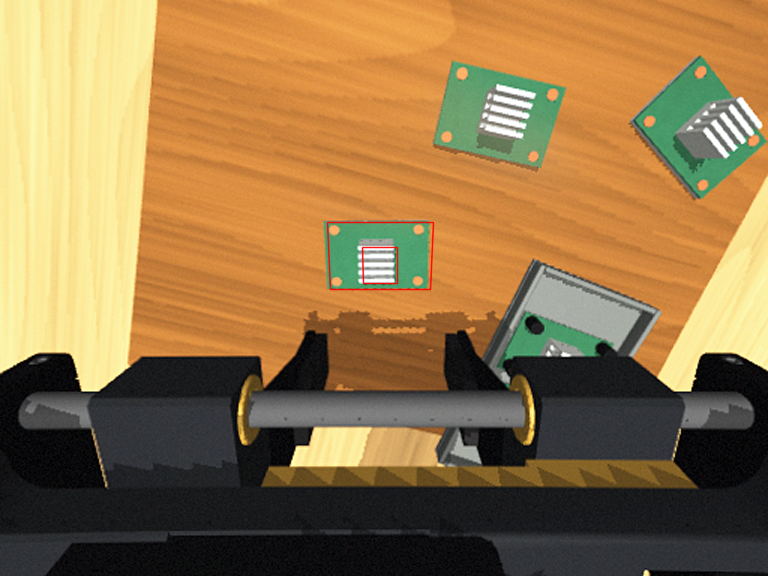

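Emit:
send_rows(targets=[{"dx": 0.1, "dy": -0.6, "dz": 0, "yaw": 0, "hand": -0.2}, {"dx": 0.1, "dy": -0.6, "dz": 0, "yaw": 0, "hand": -0.2}, {"dx": 0.1, "dy": -0.6, "dz": 0, "yaw": 0, "hand": -0.2}, {"dx": 0.1, "dy": -0.6, "dz": 0, "yaw": 0, "hand": -0.2}])

```text
time_s: 18.2
position: [0.6241, -0.1675, 0.188]
eef_rot: [-0.0, 0.794, -0.607, 0.0]
force: [0.3, 0.0, 0.8]
width: 0.6
```

```bash
python3 -c "
from h import *
plan(.6241,-.168,.0125,-74.7)
look('w14.png',[((.6241,-.168),15.3)],0)"
python3 -c "
import cv2;I=cv2.imread('pics/w14.png')[190:320,290:480];cv2.imwrite('pics/w14c.png',cv2.resize(I,None,fx=4,fy=4))"
```

```text
t 18.2 pos [ 0.6241 -0.1675  0.188 ] ang -74.8 w 0.600 q6 0.28 F [0.3 0.  0.8] tilt [0.0005 0.0001]
-> dx 0.05 dy 0.01 dz 17.55 cm yaw -0.1
```

View pics/w14c.png

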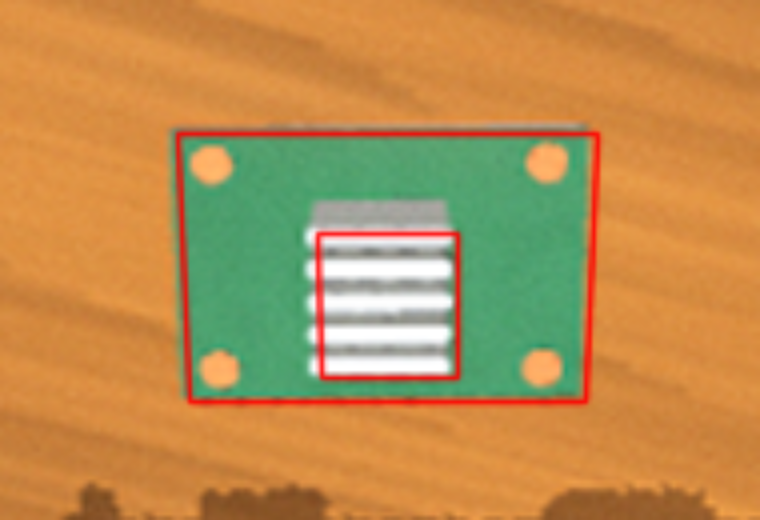

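Emit:
send_rows(targets=[{"dx": 0, "dy": -0.1, "dz": 4, "yaw": 0, "hand": -0.2}, {"dx": 0, "dy": -0.1, "dz": 8, "yaw": 0, "hand": -0.2}, {"dx": 0, "dy": -0.1, "dz": 12, "yaw": 0, "hand": -0.2}, {"dx": 0, "dy": -0.1, "dz": 15, "yaw": 0, "hand": -0.2}, {"dx": 0, "dy": -0.1, "dz": 16.8, "yaw": 0, "hand": -0.2}, {"dx": 0, "dy": -0.1, "dz": 17.4, "yaw": 0, "hand": -0.2}, {"dx": 0, "dy": -0.1, "dz": 17.4, "yaw": 0, "hand": -0.2}, {"dx": 0, "dy": -0.1, "dz": 17.4, "yaw": 0, "hand": -0.2}])

```text
time_s: 18.92
position: [0.6263, -0.1676, 0.0147]
eef_rot: [-0.0, 0.794, -0.607, 0.001]
force: [0.5, 0.5, 0.9]
width: 0.6
```

Emit:
send_rows(targets=[{"dx": 0, "dy": 0, "dz": 0, "yaw": 0, "hand": 1}, {"dx": 0, "dy": 0, "dz": 0, "yaw": 0, "hand": 1}, {"dx": 0, "dy": 0, "dz": 0, "yaw": 0, "hand": 1}, {"dx": 0, "dy": 0, "dz": 0, "yaw": 0, "hand": 1}, {"dx": 0, "dy": 0, "dz": 0, "yaw": 0, "hand": 1}, {"dx": 0, "dy": 0, "dz": 0, "yaw": 0, "hand": 1}, {"dx": 0, "dy": 0, "dz": 0, "yaw": 0, "hand": 1}])

```text
time_s: 19.5
position: [0.6256, -0.1675, 0.0144]
eef_rot: [-0.0, 0.794, -0.607, 0.0]
force: [-1.6, -0.1, 4.8]
width: 0.317
```

```bash
python3 -c "
from h import *
plan(.6245,-.168,.0125,-74.7)"
```

```text
t 19.5 pos [ 0.6256 -0.1675  0.0144] ang -74.8 w 0.317 q6 0.28 F [-1.6 -0.1  4.8] tilt [ 0.0007 -0.0003]
-> dx 0.01 dy 0.12 dz 0.19 cm yaw -0.1
```

Emit:
send_rows(targets=[{"dx": 0, "dy": 0, "dz": -1, "yaw": 0, "hand": 1}, {"dx": 0, "dy": 0, "dz": -3, "yaw": 0, "hand": 1}, {"dx": 0, "dy": 0, "dz": -6, "yaw": 0, "hand": 1}, {"dx": 0, "dy": 0, "dz": -9, "yaw": 0, "hand": 1}, {"dx": 0, "dy": 0, "dz": -12, "yaw": 0, "hand": 1}, {"dx": 0, "dy": 0, "dz": -14, "yaw": 0, "hand": 1}, {"dx": 0, "dy": 0, "dz": -14, "yaw": 0, "hand": 1}])

```text
time_s: 20.08
position: [0.6283, -0.168, 0.1596]
eef_rot: [-0.003, 0.795, -0.607, 0.005]
force: [-0.0, 1.1, -1.3]
width: 0.319
```

```bash
python3 -c "
from h import *
plan(.5966,.293,.15,-82)"
```

```text
t 20.1 pos [ 0.6283 -0.168   0.1596] ang -74.8 w 0.319 q6 0.28 F [-0.   1.1 -1.3] tilt [ 0.0106 -0.0016]
-> dx -45.31 dy -9.05 dz 0.96 cm yaw 7.2
```

Emit:
send_rows(targets=[{"dx": -2, "dy": -0.4, "dz": 0, "yaw": 0.5, "hand": 1}, {"dx": -5, "dy": -1, "dz": 0, "yaw": 1, "hand": 1}, {"dx": -8.5, "dy": -1.7, "dz": 0, "yaw": 2, "hand": 1}, {"dx": -12, "dy": -2.4, "dz": 0, "yaw": 3, "hand": 1}, {"dx": -16, "dy": -3.2, "dz": 0, "yaw": 4, "hand": 1}, {"dx": -20, "dy": -4, "dz": 0, "yaw": 5, "hand": 1}, {"dx": -24, "dy": -4.8, "dz": 0, "yaw": 6, "hand": 1}, {"dx": -28, "dy": -5.6, "dz": 0, "yaw": 7, "hand": 1}])

```text
time_s: 20.75
position: [0.6047, 0.119, 0.1522]
eef_rot: [0.001, 0.755, -0.655, -0.001]
force: [1.0, 0.5, -1.2]
width: 0.318
```

Emit:
send_rows(targets=[{"dx": -4, "dy": -0.8, "dz": 0, "yaw": 0.1, "hand": 1}, {"dx": -8, "dy": -1.6, "dz": 0, "yaw": 0.2, "hand": 1}, {"dx": -11.5, "dy": -1.3, "dz": 0.3, "yaw": 0.2, "hand": 1}, {"dx": -14.5, "dy": -1.3, "dz": 0.6, "yaw": 0.2, "hand": 1}, {"dx": -16.5, "dy": -1.2, "dz": 0.9, "yaw": 0.2, "hand": 1}, {"dx": -17, "dy": -1.2, "dz": 0.9, "yaw": 0.2, "hand": 1}, {"dx": -17, "dy": -1.2, "dz": 0.9, "yaw": 0.2, "hand": 1}, {"dx": -17, "dy": -1.2, "dz": 0.9, "yaw": 0.2, "hand": 1}])

```text
time_s: 21.42
position: [0.5932, 0.2868, 0.1436]
eef_rot: [0.001, 0.755, -0.656, -0.0]
force: [1.5, -0.4, -2.1]
width: 0.316
```

```bash
cat >> h.py <<'E'
def jigp(c=(.6083,.2098),ang=8.0):
    a=np.radians(ang);Rz=np.array([[np.cos(a),-np.sin(a)],[np.sin(a),np.cos(a)]])
    f=lambda oy,hx,hy,z:np.array([[*(np.array(c)+Rz@np.array([sx*hx,oy+sy*hy])),z] for sx,sy in [(1,1),(-1,1),(-1,-1),(1,-1)]])
    return [f(0,.067,.131,.02)]+[f(o,.047,.032,.012) for o in (-.084,0,.084)]+[f(o,.049,.034,.02) for o in (-.084,0,.084)]
E
python3 -c "
from h import *
plan(.5966,.293,.15,-82)
s,im,d=snap('wrist');np.savez('j1.npz',im=im,p=s['position'],q=s['eef_rot'])
cv2.imwrite('pics/w15.png',overlay(im,'wrist',jigp(),s))"
```

```text
t 21.4 pos [0.5932 0.2868 0.1436] ang -82.0 w 0.316 q6 -0.56 F [ 1.5 -0.4 -2.1] tilt [-0.0018 -0.0013]
-> dx -0.57 dy -0.42 dz -0.64 cm yaw -0.0
```

View pics/w15.png

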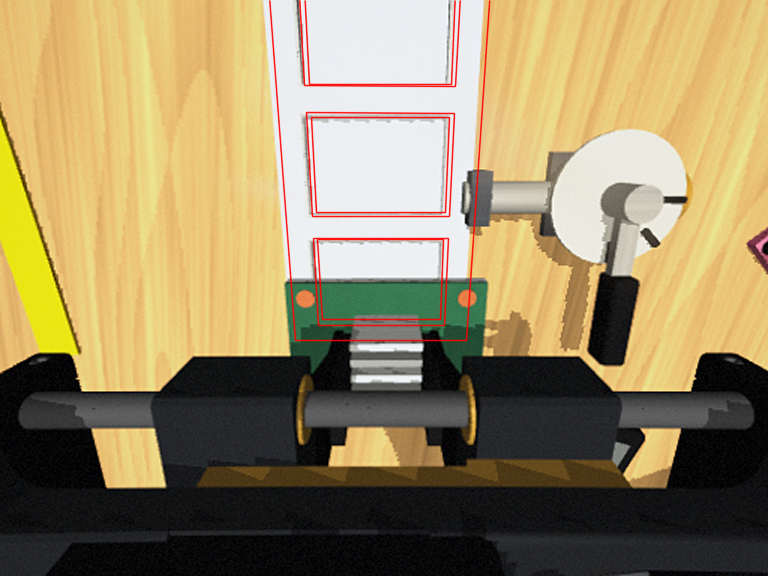

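Emit:
send_rows(targets=[{"dx": -0.4, "dy": -0.4, "dz": -0.3, "yaw": 0, "hand": 1}, {"dx": -0.4, "dy": -0.4, "dz": -0.3, "yaw": 0, "hand": 1}, {"dx": -0.4, "dy": -0.4, "dz": -0.3, "yaw": 0, "hand": 1}, {"dx": -0.4, "dy": -0.4, "dz": -0.3, "yaw": 0, "hand": 1}, {"dx": -0.4, "dy": -0.4, "dz": -0.3, "yaw": 0, "hand": 1}])

```text
time_s: 21.88
position: [0.5973, 0.2914, 0.1477]
eef_rot: [-0.0, 0.754, -0.656, -0.0]
force: [-0.8, 0.8, -1.8]
width: 0.319
```

```bash
python3 -c "
from h import *
plan(.5966,.293,.15,-82)
s,im,d=snap('wrist');np.savez('j1.npz',im=im,p=s['position'],q=s['eef_rot'])
I=overlay(im,'wrist',jigp(),s)
cv2.imwrite('pics/w16.png',cv2.resize(I[90:360,250:510],None,fx=3,fy=3))
save(im,'w16b.png',5,(170,60,340,180))"
```

```text
t 21.9 pos [0.5973 0.2914 0.1477] ang -82.1 w 0.319 q6 -0.56 F [-0.8  0.8 -1.8] tilt [-0.0001  0.0001]
-> dx -0.16 dy 0.05 dz -0.23 cm yaw -0.1
```

View pics/w16.png

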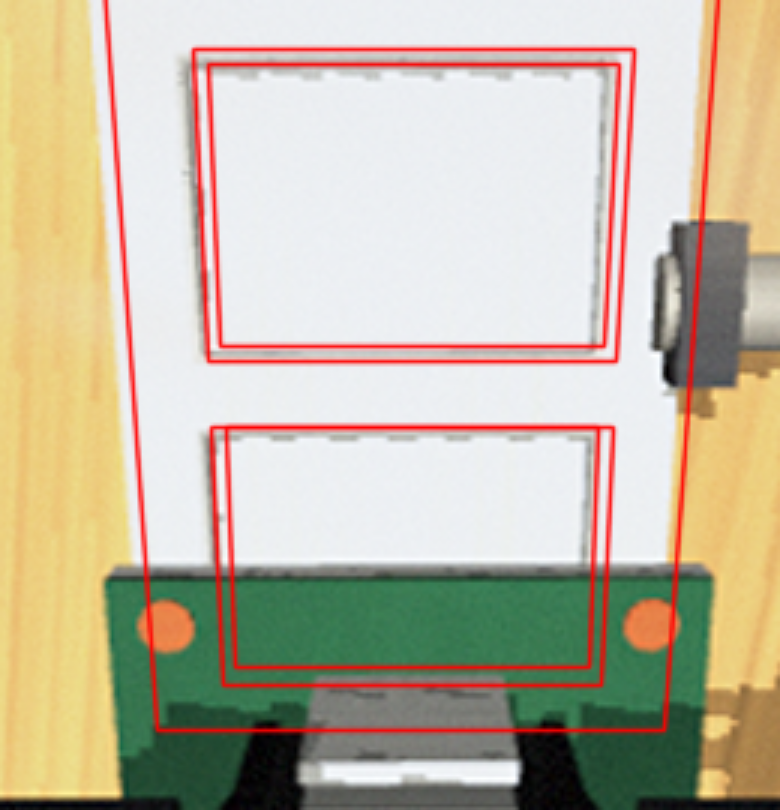

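View pics/w16b.png

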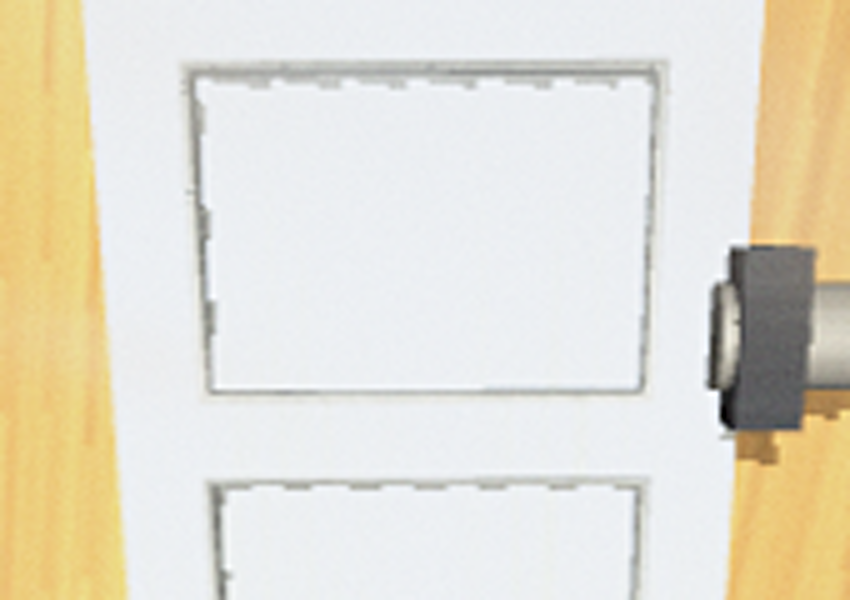

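```bash
cat >> h.py <<'E'
def tool(P,s):
    "world -> tool x,y (ideal vertical) relative to TCP"
    _,M,a=st(s);return (np.array(P)-s['position'])@M
E
python3 -c "
from h import *
z=np.load('j1.npz');s=dict(position=z['p'],eef_rot=z['q'])
n=lambda p:[((x/3+250+.5)/1.5-.5,(y/3+90+.5)/1.5-.5) for x,y in p]
hm=ray('wrist',n([(107,578),(712,578)]),s['position'][2]-.0064,s);T=tool(hm,s);print('held far edge tool',T.round(4),'centre y',T[:,1].mean().round(4),'len',(T[1]-T[0]).round(4))
b=lambda p:[((x+.5)/5-.5+170,(y+.5)/5-.5+60) for x,y in p]
P=ray('wrist',b([(186,66),(662,66),(643,392),(209,392)]),.0195,s);T=tool(P,s);print(T.round(4),T.mean(0).round(4),P.mean(0))
print('edges',np.degrees(np.arctan2((P[0]-P[1])[1],(P[0]-P[1])[0])),np.degrees(np.arctan2((P[3]-P[2])[1],(P[3]-P[2])[0])))
E=ray('wrist',b([(83,0),(128,600),(765,0),(727,600)]),.02,s);print(E.round(4))
for i in (0,2): print(np.degrees(np.arctan2(*(E[i+1]-E[i])[1::-1])))
print('axis mid tool y',tool(E,s)[:,1].round(4))
"
```

```text
held far edge tool [[ 0.0309 -0.0449  0.0064]
 [ 0.031   0.0447  0.0064]] centre y -0.0001 len [0.0001 0.0896 0.    ]
[[ 0.1145 -0.051   0.1282]
 [ 0.1146  0.0445  0.1282]
 [ 0.05    0.0439  0.1282]
 [ 0.0499 -0.0498  0.1282]] [ 0.0822 -0.0031  0.1282] [0.61169227 0.21041711 0.0195    ]
edges 8.004278285746926 8.008563636386222
[[0.6846 0.1761 0.02  ]
 [0.6675 0.2977 0.02  ]
 [0.5512 0.1574 0.02  ]
 [0.5333 0.2789 0.02  ]]
98.01545683029451
98.36699056845313
axis mid tool y [-0.0706 -0.0704  0.0641  0.065 ]
```

Emit:
send_rows(targets=[{"dx": -0.3, "dy": -0.25, "dz": 3, "yaw": 0, "hand": 1}, {"dx": -0.3, "dy": -0.25, "dz": 6, "yaw": 0, "hand": 1}, {"dx": -0.3, "dy": -0.25, "dz": 8.5, "yaw": 0, "hand": 1}, {"dx": -0.3, "dy": -0.25, "dz": 10, "yaw": 0, "hand": 1}, {"dx": -0.3, "dy": -0.25, "dz": 10.6, "yaw": 0, "hand": 1}, {"dx": -0.3, "dy": -0.25, "dz": 10.6, "yaw": 0, "hand": 1}, {"dx": -0.3, "dy": -0.25, "dz": 10.6, "yaw": 0, "hand": 1}, {"dx": -0.3, "dy": -0.25, "dz": 10.6, "yaw": 0, "hand": 1}])

```text
time_s: 22.6
position: [0.6004, 0.2959, 0.0434]
eef_rot: [-0.002, 0.755, -0.656, 0.0]
force: [-0.4, -0.2, -1.5]
width: 0.317
```

```bash
python3 -c "
from h import *
plan(.5996,.2946,.0264,-82)
s,im,d=snap('wrist');save(im,'w17.png')"
```

```text
t 22.6 pos [0.6004 0.2959 0.0434] ang -82.0 w 0.317 q6 -0.56 F [-0.4 -0.2 -1.5] tilt [0.0028 0.0018]
-> dx 0.12 dy 0.09 dz 1.70 cm yaw 0.0
```

View pics/w17.png

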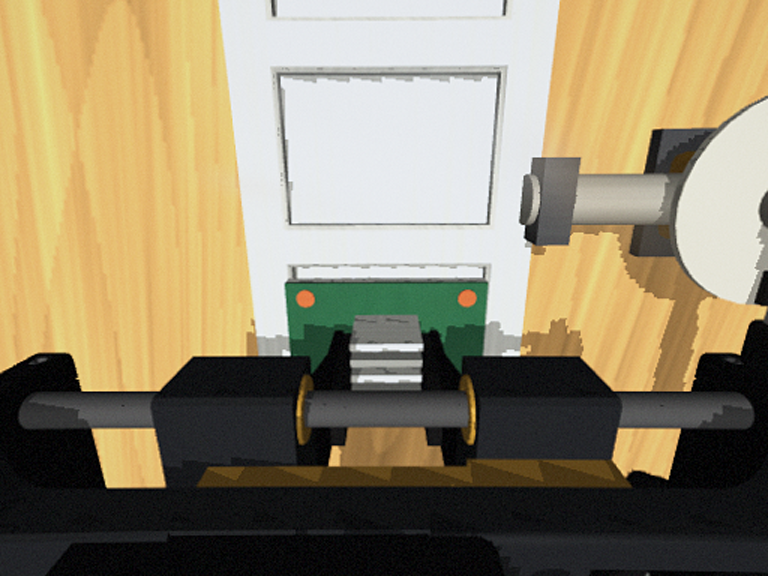

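```bash
python3 -c "
from h import *
s,im,d=snap('wrist');np.savez('j2.npz',im=im,p=s['position'],q=s['eef_rot']);print(s['position'])
save(im,'w18.png',4.5,(170,35,350,210))"
```

```text
[0.60029153 0.29595355 0.04349819]
```

View pics/w18.png

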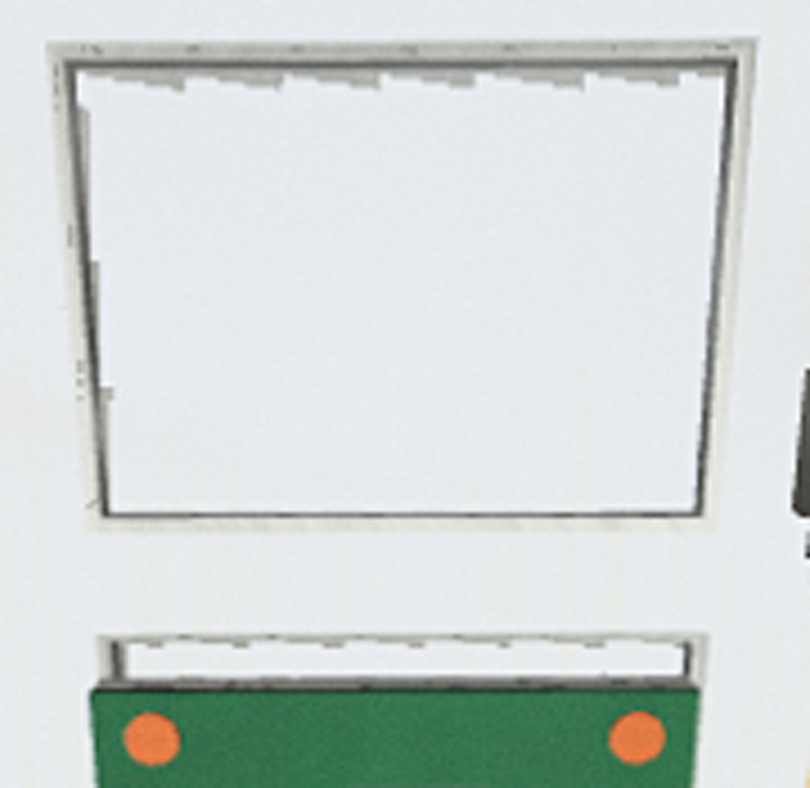

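```bash
cat > rel.py <<'E'
from h import *
def rel(f,x0,y0,sc,held,inner,h,off):
    z=np.load(f);s=dict(position=z['p'],eef_rot=z['q'])
    n=lambda p:[((x+.5)/sc-.5+x0,(y+.5)/sc-.5+y0) for x,y in p]
    T=tool(ray('wrist',n(held),s['position'][2]-h+.008,s),s);print('held',T[:,:2].round(4).tolist());hc=np.array([T[:,0].mean()-.03,T[:,1].mean()])
    P=ray('wrist',n(inner),.018,s);T=tool(P,s)
    print('inner',T[:,:2].round(4).tolist(),'angles',[round(float(np.degrees(np.arctan2(*(P[i]-P[j])[1::-1]))),2) for i,j in [(0,1),(3,2),(3,0),(2,1)]])
    pc=T[:,:2].mean(0)+[off,0]
    print('held c',hc.round(4),'pocket c',pc.round(4),'move cm',((pc-hc)*100).round(2))
E
python3 -c "
from rel import *
rel('j2.npz',170,35,4.5,[(91,690),(700,690)],[(65,60),(738,60),(697,517),(105,517)],.0144,-.084)
rel('j2.npz',170,35,4.5,[(91,690),(700,690)],[(47,42),(757,40),(716,530),(92,530)],.0144,-.084)"
```

```text
held [[0.0311, -0.0452], [0.0313, 0.0449]]
inner [[0.118, -0.0467], [0.118, 0.0479], [0.0539, 0.0473], [0.0537, -0.0459]] angles [8.01, 8.09, 98.73, 97.49]
held c [ 0.0012 -0.0001] pocket c [0.0019 0.0006] move cm [0.07 0.08]
held [[0.0311, -0.0452], [0.0313, 0.0449]]
inner [[0.1202, -0.049], [0.1205, 0.0503], [0.0518, 0.0504], [0.0517, -0.0481]] angles [8.15, 8.1, 98.79, 98.13]
held c [ 0.0012 -0.0001] pocket c [0.0021 0.0009] move cm [0.08 0.1 ]
```

Emit:
send_rows(targets=[{"dx": 0.08, "dy": 0.08, "dz": 0.3, "yaw": 0, "hand": 1}, {"dx": 0.08, "dy": 0.08, "dz": 0.6, "yaw": 0, "hand": 1}, {"dx": 0.08, "dy": 0.08, "dz": 0.9, "yaw": 0, "hand": 1}, {"dx": 0.08, "dy": 0.08, "dz": 1.2, "yaw": 0, "hand": 1}, {"dx": 0.08, "dy": 0.08, "dz": 1.4, "yaw": 0, "hand": 1}, {"dx": 0.08, "dy": 0.08, "dz": 1.6, "yaw": 0, "hand": 1}, {"dx": 0.08, "dy": 0.08, "dz": 1.6, "yaw": 0, "hand": 1}, {"dx": 0.08, "dy": 0.08, "dz": 1.6, "yaw": 0, "hand": 1}])

```text
time_s: 23.37
position: [0.5985, 0.2943, 0.0264]
eef_rot: [0.0, 0.755, -0.656, 0.0]
force: [-2.4, -0.7, 3.9]
width: 0.319
```

```bash
python3 -c "
from h import *
plan(.5996,.2946,.0264,-82)
s,im,d=snap('wrist');save(im,'w19.png')"
```

```text
t 23.4 pos [0.5985 0.2943 0.0264] ang -82.0 w 0.319 q6 -0.56 F [-2.4 -0.7  3.9] tilt [ 0.0001 -0.0003]
-> dx -0.02 dy -0.11 dz 0.00 cm yaw 0.0
```

View pics/w19.png

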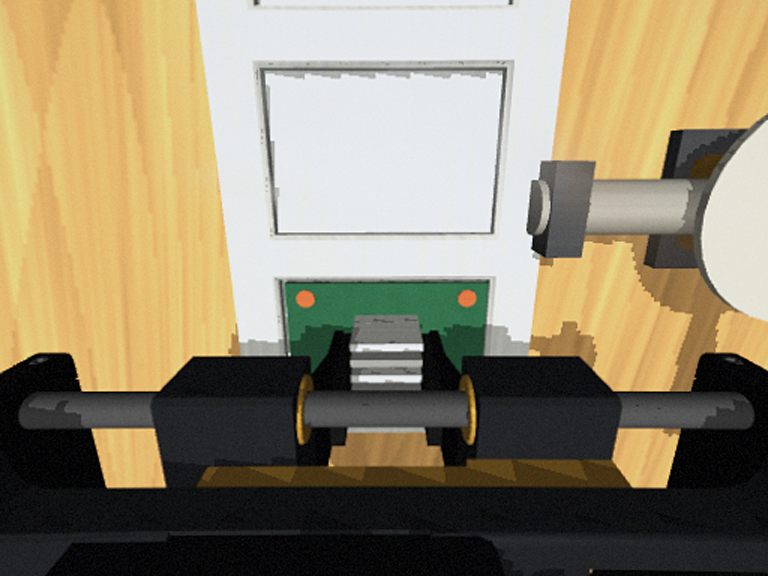

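Emit:
send_rows(targets=[{"dx": 0, "dy": -0.1, "dz": 0, "yaw": 0, "hand": 1}, {"dx": 0, "dy": -0.1, "dz": 0, "yaw": 0, "hand": 0.1}, {"dx": 0, "dy": -0.1, "dz": 0, "yaw": 0, "hand": -0.2}, {"dx": 0, "dy": -0.1, "dz": 0, "yaw": 0, "hand": -0.2}, {"dx": 0, "dy": -0.1, "dz": -2, "yaw": 0, "hand": -0.2}, {"dx": 0, "dy": -0.1, "dz": -5, "yaw": 0, "hand": -0.2}, {"dx": 0, "dy": -0.1, "dz": -9, "yaw": 0, "hand": -0.2}, {"dx": 0, "dy": -0.1, "dz": -13, "yaw": 0, "hand": -0.2}])

```text
time_s: 24.08
position: [0.5991, 0.294, 0.1557]
eef_rot: [0.001, 0.755, -0.656, -0.0]
force: [1.4, -0.5, 1.0]
width: 0.595
```

Emit:
send_rows(targets=[{"dx": 0, "dy": 0, "dz": -2, "yaw": 0, "hand": -0.2}, {"dx": 0, "dy": 0, "dz": -3, "yaw": 0, "hand": -0.2}, {"dx": 0, "dy": 0, "dz": -3, "yaw": 0, "hand": -0.2}])

```text
time_s: 24.33
position: [0.6007, 0.2952, 0.1883]
eef_rot: [-0.003, 0.755, -0.656, 0.001]
force: [1.3, 0.3, -0.1]
width: 0.6
```

```bash
python3 -c "
from h import *
plan(.56,-.3,.19,-87)
s,im,d=snap('wrist');save(im,'w20.png');save(im,'w20c.png',6,(200,130,310,215))
s,im,d=snap('top');save(im,'t3.png',1.5);np.savez('top3.npz',im=im,d=d)"
```

```text
t 24.3 pos [0.6007 0.2952 0.1883] ang -82.0 w 0.600 q6 -0.56 F [ 1.3  0.3 -0.1] tilt [0.0045 0.0033]
-> dx 58.38 dy 12.30 dz -0.17 cm yaw 5.0
```

View pics/w20c.png

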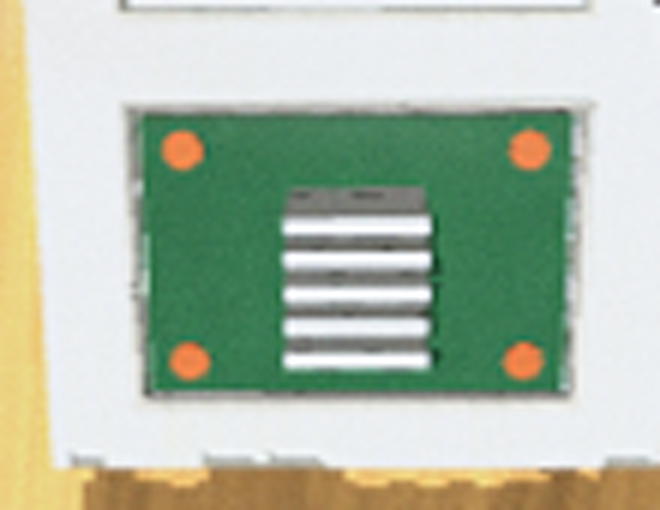

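View pics/t3.png

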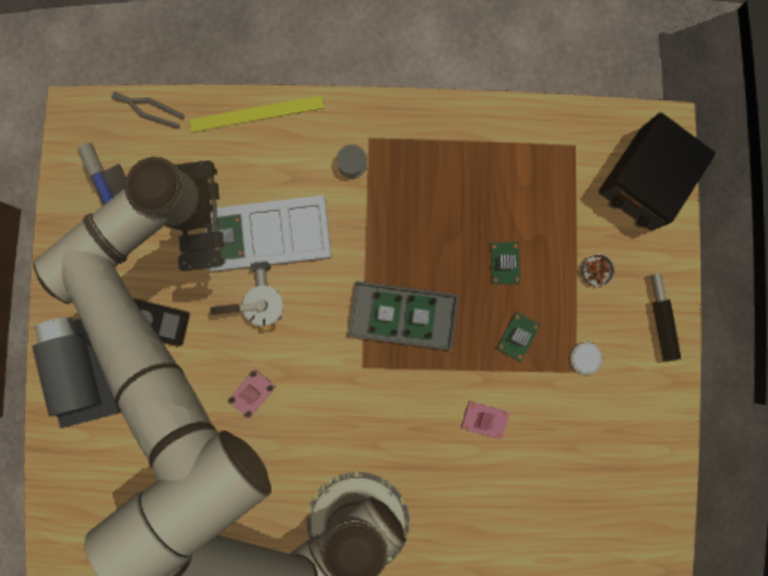

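Emit:
send_rows(targets=[{"dx": 32, "dy": 6.7, "dz": 0, "yaw": 3, "hand": -0.2}, {"dx": 32, "dy": 6.7, "dz": 0, "yaw": 3, "hand": -0.2}, {"dx": 32, "dy": 6.7, "dz": 0, "yaw": 3, "hand": -0.2}, {"dx": 32, "dy": 6.7, "dz": 0, "yaw": 3, "hand": -0.2}, {"dx": 32, "dy": 6.7, "dz": 0, "yaw": 3, "hand": -0.2}, {"dx": 32, "dy": 6.7, "dz": 0, "yaw": 3, "hand": -0.2}, {"dx": 32, "dy": 6.7, "dz": 0, "yaw": 3, "hand": -0.2}, {"dx": 32, "dy": 6.7, "dz": 0, "yaw": 3, "hand": -0.2}])

```text
time_s: 25.1
position: [0.5755, -0.0343, 0.1826]
eef_rot: [0.002, 0.737, -0.676, -0.002]
force: [0.9, 0.6, -0.4]
width: 0.601
```

```bash
python3 -c "
from h import *
plan(.562,-.301,.19,-87.8)"
```

```text
t 25.1 pos [ 0.5755 -0.0343  0.1826] ang -85.1 w 0.601 q6 -0.13 F [ 0.9  0.6 -0.4] tilt [-0.0057 -0.0008]
-> dx 26.45 dy 3.63 dz -0.74 cm yaw 2.7
```

Emit:
send_rows(targets=[{"dx": 4, "dy": 0.5, "dz": 0, "yaw": 1, "hand": -0.2}, {"dx": 8, "dy": 1, "dz": 0, "yaw": 2, "hand": -0.2}, {"dx": 12, "dy": 1.5, "dz": 0, "yaw": 2.7, "hand": -0.2}, {"dx": 16, "dy": 2, "dz": 0, "yaw": 2.7, "hand": -0.2}, {"dx": 20, "dy": 2.6, "dz": 0, "yaw": 2.7, "hand": -0.2}, {"dx": 23.5, "dy": 3.1, "dz": 0, "yaw": 2.7, "hand": -0.2}, {"dx": 25.8, "dy": 3.3, "dz": 0, "yaw": 2.7, "hand": -0.2}, {"dx": 26.2, "dy": 3.3, "dz": 0, "yaw": 2.7, "hand": -0.2}])

```text
time_s: 25.77
position: [0.5655, -0.2991, 0.1817]
eef_rot: [0.002, 0.719, -0.695, -0.003]
force: [-0.0, 0.7, 0.3]
width: 0.599
```

Emit:
send_rows(targets=[{"dx": 0, "dy": 0, "dz": 0, "yaw": 0, "hand": -0.2}, {"dx": 0, "dy": 0, "dz": 0, "yaw": 0, "hand": -0.2}, {"dx": 0, "dy": 0, "dz": 0, "yaw": 0, "hand": -0.2}])

```text
time_s: 26.02
position: [0.5672, -0.2943, 0.1844]
eef_rot: [0.0, 0.721, -0.692, -0.001]
force: [-0.3, 0.8, 0.3]
width: 0.603
```

```bash
python3 -c "
from h import *
plan(.562,-.301,.013,-87.8)
look('w21.png',[((.562,-.301),2.2)],0)"
```

```text
t 26.0 pos [ 0.5672 -0.2943  0.1844] ang -87.7 w 0.603 q6 0.27 F [-0.3  0.8  0.3] tilt [-0.0021  0.0009]
-> dx 0.65 dy 0.55 dz 17.14 cm yaw 0.1
```

View pics/w21.png

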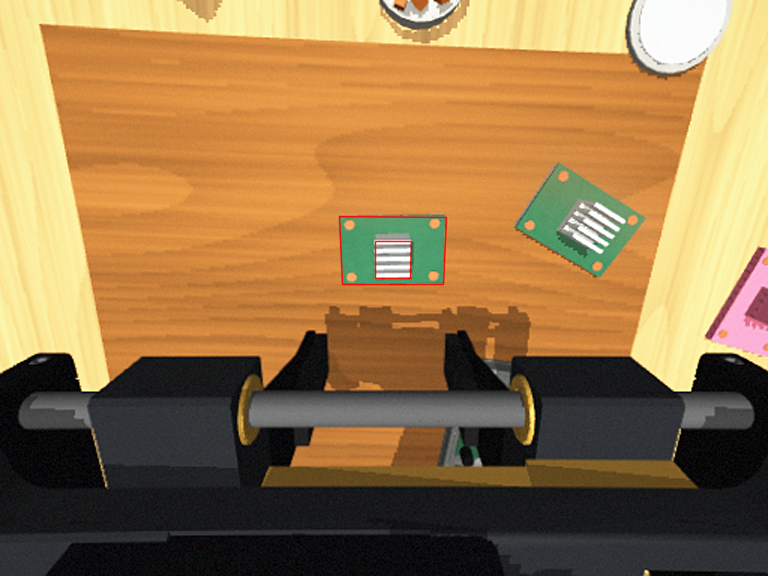

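Emit:
send_rows(targets=[{"dx": 0.65, "dy": 0.55, "dz": 3, "yaw": 0, "hand": -0.2}, {"dx": 0.65, "dy": 0.55, "dz": 7, "yaw": 0, "hand": -0.2}, {"dx": 0.65, "dy": 0.55, "dz": 11, "yaw": 0, "hand": -0.2}, {"dx": 0.65, "dy": 0.55, "dz": 13, "yaw": 0, "hand": -0.2}, {"dx": 0.65, "dy": 0.55, "dz": 13, "yaw": 0, "hand": -0.2}, {"dx": 0.65, "dy": 0.55, "dz": 13, "yaw": 0, "hand": -0.2}])

```text
time_s: 26.57
position: [0.5623, -0.3014, 0.0552]
eef_rot: [0.001, 0.722, -0.692, -0.001]
force: [1.7, 0.8, 0.6]
width: 0.6
```

```bash
python3 -c "
from h import *
plan(.562,-.301,.0143,-87.8)"
```

```text
t 26.6 pos [ 0.5623 -0.3014  0.0552] ang -87.6 w 0.600 q6 0.28 F [1.7 0.8 0.6] tilt [-0.0019 -0.    ]
-> dx -0.04 dy 0.03 dz 4.09 cm yaw 0.2
```

Emit:
send_rows(targets=[{"dx": 0, "dy": 0, "dz": 2, "yaw": 0, "hand": -0.2}, {"dx": 0, "dy": 0, "dz": 3.5, "yaw": 0, "hand": -0.2}, {"dx": 0, "dy": 0, "dz": 4, "yaw": 0, "hand": -0.2}, {"dx": 0, "dy": 0, "dz": 4, "yaw": 0, "hand": -0.2}])

```text
time_s: 26.9
position: [0.563, -0.3021, 0.0165]
eef_rot: [-0.0, 0.721, -0.693, 0.001]
force: [-0.4, -1.0, -0.4]
width: 0.595
```

Emit:
send_rows(targets=[{"dx": 0, "dy": 0, "dz": 0, "yaw": 0, "hand": 1}, {"dx": 0, "dy": 0, "dz": 0, "yaw": 0, "hand": 1}, {"dx": 0, "dy": 0, "dz": 0, "yaw": 0, "hand": 1}, {"dx": 0, "dy": 0, "dz": 0, "yaw": 0, "hand": 1}, {"dx": 0, "dy": 0, "dz": 0, "yaw": 0, "hand": 1}, {"dx": 0, "dy": 0, "dz": 0, "yaw": 0, "hand": 1}, {"dx": 0, "dy": 0, "dz": 0, "yaw": 0, "hand": 1}])

```text
time_s: 27.48
position: [0.5625, -0.3025, 0.0164]
eef_rot: [-0.0, 0.721, -0.693, 0.0]
force: [-1.4, 0.5, 3.9]
width: 0.319
```

Emit:
send_rows(targets=[{"dx": 0, "dy": 0, "dz": -1, "yaw": 0, "hand": 1}, {"dx": 0, "dy": 0, "dz": -3, "yaw": 0, "hand": 1}, {"dx": 0, "dy": 0, "dz": -6, "yaw": 0, "hand": 1}, {"dx": 0, "dy": 0, "dz": -9, "yaw": 0, "hand": 1}, {"dx": 0, "dy": 0, "dz": -12, "yaw": 0, "hand": 1}, {"dx": 0, "dy": 0, "dz": -13.5, "yaw": 0, "hand": 1}, {"dx": 0, "dy": 0, "dz": -14, "yaw": 0, "hand": 1}])

```text
time_s: 28.07
position: [0.5638, -0.3029, 0.1596]
eef_rot: [-0.001, 0.721, -0.693, 0.003]
force: [0.8, -0.4, -0.8]
width: 0.315
```

```bash
python3 -c "
from h import *
plan(.6108,.2112,.15,-82)"
```

```text
t 28.1 pos [ 0.5638 -0.3029  0.1596] ang -87.7 w 0.315 q6 0.28 F [ 0.8 -0.4 -0.8] tilt [ 0.0063 -0.0021]
-> dx -51.19 dy -6.75 dz 0.96 cm yaw -5.7
```

Emit:
send_rows(targets=[{"dx": -2, "dy": -0.3, "dz": 0, "yaw": -0.5, "hand": 1}, {"dx": -5, "dy": -0.7, "dz": 0, "yaw": -1, "hand": 1}, {"dx": -9, "dy": -1.2, "dz": 0, "yaw": -2, "hand": 1}, {"dx": -13, "dy": -1.7, "dz": 0, "yaw": -3, "hand": 1}, {"dx": -17, "dy": -2.2, "dz": 0, "yaw": -4, "hand": 1}, {"dx": -21, "dy": -2.8, "dz": 0, "yaw": -5, "hand": 1}, {"dx": -25, "dy": -3.3, "dz": 0, "yaw": -5.6, "hand": 1}, {"dx": -29, "dy": -3.8, "dz": 0, "yaw": -5.7, "hand": 1}])

```text
time_s: 28.73
position: [0.5875, -0.0092, 0.1542]
eef_rot: [0.001, 0.755, -0.656, -0.001]
force: [1.5, -0.1, -1.9]
width: 0.321
```

```bash
python3 -c "
from h import *
plan(.6108,.2112,.15,-82)"
```

```text
t 28.7 pos [ 0.5875 -0.0092  0.1542] ang -82.0 w 0.321 q6 -0.12 F [ 1.5 -0.1 -1.9] tilt [-0.0028 -0.0001]
-> dx -21.50 dy -5.36 dz 0.42 cm yaw -0.0
```

Emit:
send_rows(targets=[{"dx": -4, "dy": -1, "dz": 0, "yaw": 0, "hand": 1}, {"dx": -8, "dy": -2, "dz": 0, "yaw": 0, "hand": 1}, {"dx": -12, "dy": -3, "dz": 0, "yaw": 0, "hand": 1}, {"dx": -16, "dy": -4, "dz": 0, "yaw": 0, "hand": 1}, {"dx": -19, "dy": -4.8, "dz": 0, "yaw": 0, "hand": 1}, {"dx": -20.7, "dy": -5.2, "dz": 0, "yaw": 0, "hand": 1}, {"dx": -21, "dy": -5.3, "dz": 0, "yaw": 0, "hand": 1}, {"dx": -21, "dy": -5.3, "dz": 0, "yaw": 0, "hand": 1}])

```text
time_s: 29.4
position: [0.6112, 0.2048, 0.1541]
eef_rot: [0.001, 0.755, -0.656, -0.001]
force: [0.3, -1.1, -1.2]
width: 0.32
```

Emit:
send_rows(targets=[{"dx": 0, "dy": 0, "dz": 2, "yaw": 0, "hand": 1}, {"dx": 0, "dy": 0, "dz": 4, "yaw": 0, "hand": 1}, {"dx": 0, "dy": 0, "dz": 5, "yaw": 0, "hand": 1}, {"dx": 0, "dy": 0, "dz": 5, "yaw": 0, "hand": 1}, {"dx": 0, "dy": 0, "dz": 5, "yaw": 0, "hand": 1}])

```text
time_s: 29.82
position: [0.612, 0.2028, 0.1053]
eef_rot: [0.001, 0.754, -0.657, -0.0]
force: [0.4, -0.1, -2.1]
width: 0.32
```

```bash
python3 -c "
from h import *
plan(.6108,.2112,.045,-82)"
```

```text
t 29.8 pos [0.612  0.2028 0.1053] ang -82.1 w 0.320 q6 -0.43 F [ 0.4 -0.1 -2.1] tilt [-0.0011 -0.0012]
-> dx -0.85 dy 0.00 dz 6.03 cm yaw -0.1
```

Emit:
send_rows(targets=[{"dx": -0.8, "dy": 0, "dz": 2, "yaw": 0, "hand": 1}, {"dx": -0.8, "dy": 0, "dz": 4, "yaw": 0, "hand": 1}, {"dx": -0.8, "dy": 0, "dz": 5.5, "yaw": 0, "hand": 1}, {"dx": -0.8, "dy": 0, "dz": 6, "yaw": 0, "hand": 1}, {"dx": -0.8, "dy": 0, "dz": 6, "yaw": 0, "hand": 1}, {"dx": -0.8, "dy": 0, "dz": 6, "yaw": 0, "hand": 1}, {"dx": -0.8, "dy": 0, "dz": 6, "yaw": 0, "hand": 1}])

```text
time_s: 30.4
position: [0.6122, 0.2126, 0.0475]
eef_rot: [-0.002, 0.755, -0.656, 0.001]
force: [-0.5, -0.3, -1.5]
width: 0.317
```

```bash
python3 -c "
from h import *
plan(.6108,.2112,.0284,-82)
s,im,d=snap('wrist');np.savez('j3.npz',im=im,p=s['position'],q=s['eef_rot']);print(s['position'])
save(im,'w22.png',4.5,(170,35,350,210))"
```

```text
t 30.4 pos [0.6122 0.2126 0.0475] ang -82.0 w 0.317 q6 -0.44 F [-0.5 -0.3 -1.5] tilt [0.0031 0.0014]
-> dx 0.12 dy 0.16 dz 1.91 cm yaw -0.0
[0.61220311 0.21258848 0.04748839]
```

View pics/w22.png

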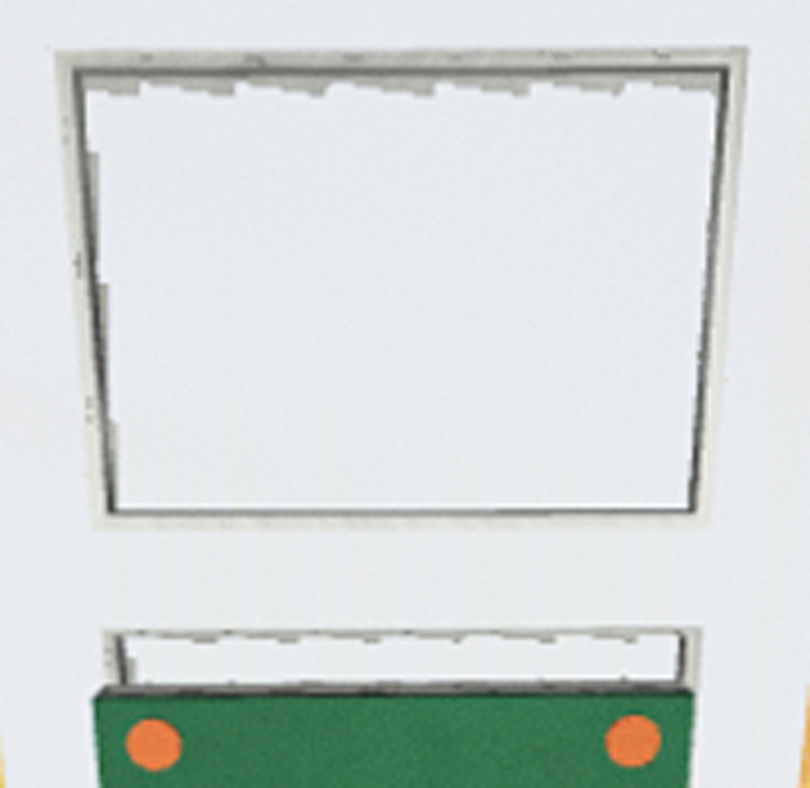

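```bash
python3 -c "
from rel import *
rel('j3.npz',170,35,4.5,[(94,698),(694,692)],[(74,69),(728,67),(691,511),(111,511)],.0164,-.084)
rel('j3.npz',170,35,4.5,[(94,698),(694,692)],[(55,50),(748,47),(710,525),(96,525)],.0164,-.084)"
```

```text
held [[0.0292, -0.0454], [0.0304, 0.0446]]
inner [[0.1176, -0.0465], [0.1179, 0.0475], [0.0542, 0.0473], [0.0541, -0.0458]] angles [8.16, 8.08, 98.61, 97.74]
held c [-0.0002 -0.0004] pocket c [0.0019 0.0006] move cm [0.21 0.1 ]
held [[0.0292, -0.0454], [0.0304, 0.0446]]
inner [[0.12, -0.049], [0.1204, 0.0502], [0.052, 0.0505], [0.0518, -0.0484]] angles [8.22, 8.09, 98.52, 98.26]
held c [-0.0002 -0.0004] pocket c [0.002  0.0008] move cm [0.22 0.12]
```

Emit:
send_rows(targets=[{"dx": 0.21, "dy": 0.11, "dz": 0.3, "yaw": 0.6, "hand": 1}, {"dx": 0.21, "dy": 0.11, "dz": 0.6, "yaw": 0.6, "hand": 1}, {"dx": 0.21, "dy": 0.11, "dz": 0.9, "yaw": 0.6, "hand": 1}, {"dx": 0.21, "dy": 0.11, "dz": 1.2, "yaw": 0.6, "hand": 1}, {"dx": 0.21, "dy": 0.11, "dz": 1.5, "yaw": 0.6, "hand": 1}, {"dx": 0.21, "dy": 0.11, "dz": 1.8, "yaw": 0.6, "hand": 1}, {"dx": 0.21, "dy": 0.11, "dz": 1.8, "yaw": 0.6, "hand": 1}, {"dx": 0.21, "dy": 0.11, "dz": 1.8, "yaw": 0.6, "hand": 1}])

```text
time_s: 31.12
position: [0.6101, 0.21, 0.0284]
eef_rot: [0.0, 0.751, -0.66, 0.0]
force: [-2.0, -1.1, 4.7]
width: 0.32
```

```bash
python3 -c "
from h import *
plan(.6108,.2112,.0284,-82)
s,im,d=snap('wrist');save(im,'w23.png',4.5,(170,35,350,210))"
```

```text
t 31.1 pos [0.6101 0.21   0.0284] ang -82.6 w 0.320 q6 -0.45 F [-2.  -1.1  4.7] tilt [ 0.     -0.0004]
-> dx -0.11 dy -0.08 dz -0.00 cm yaw -0.6
```

View pics/w23.png

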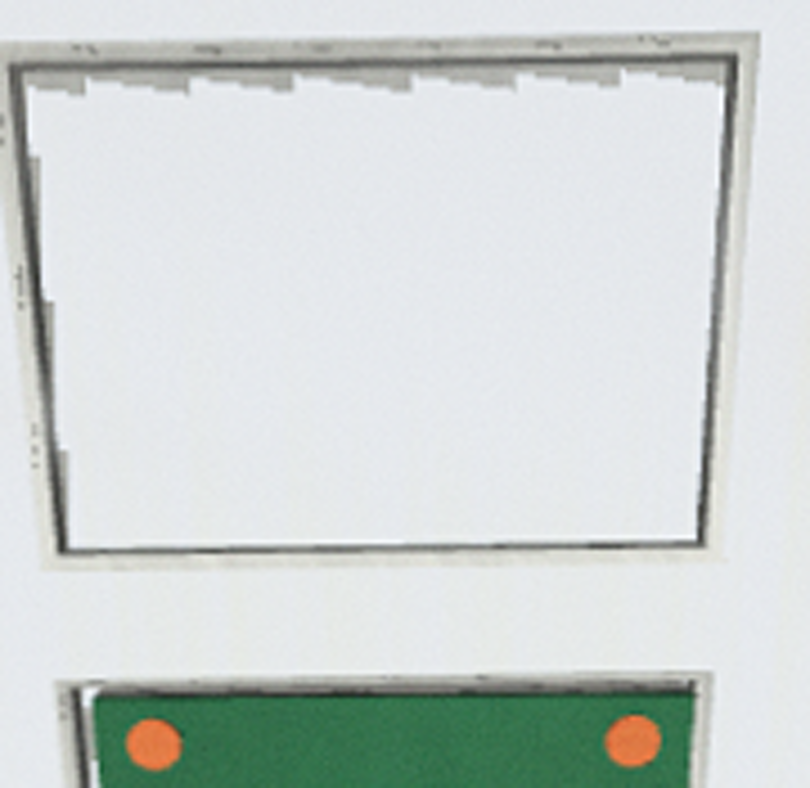

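Emit:
send_rows(targets=[{"dx": -0.05, "dy": -0.15, "dz": 0, "yaw": 0, "hand": 1}, {"dx": -0.05, "dy": -0.15, "dz": 0.05, "yaw": 0, "hand": 1}, {"dx": -0.05, "dy": -0.15, "dz": 0, "yaw": 0, "hand": 0.1}, {"dx": -0.05, "dy": -0.15, "dz": 0, "yaw": 0, "hand": -0.2}, {"dx": -0.05, "dy": -0.15, "dz": 0, "yaw": 0, "hand": -0.2}, {"dx": -0.05, "dy": -0.15, "dz": -2, "yaw": 0, "hand": -0.2}, {"dx": -0.05, "dy": -0.15, "dz": -5, "yaw": 0, "hand": -0.2}, {"dx": -0.05, "dy": -0.15, "dz": -9, "yaw": 0, "hand": -0.2}])

```text
time_s: 31.83
position: [0.6098, 0.2097, 0.1149]
eef_rot: [0.003, 0.751, -0.66, -0.001]
force: [1.3, 0.7, -0.2]
width: 0.589
```

Emit:
send_rows(targets=[{"dx": 0, "dy": 0, "dz": -4, "yaw": 0, "hand": -0.2}, {"dx": 0, "dy": 0, "dz": -6, "yaw": 0, "hand": -0.2}, {"dx": 0, "dy": 0, "dz": -6.5, "yaw": 0, "hand": -0.2}, {"dx": 0, "dy": 0, "dz": -6.5, "yaw": 0, "hand": -0.2}])

```text
time_s: 32.17
position: [0.6125, 0.2112, 0.1845]
eef_rot: [-0.002, 0.751, -0.66, 0.001]
force: [0.8, -0.1, -1.2]
width: 0.602
```

```bash
python3 -c "
from h import *
s,im,d=snap('wrist');save(im,'w24.png',4,(170,120,350,260))
s,im,d=snap('top');save(im,'t4.png',1.5)
plan(.4053,-.3305,.19,-116.6)"
```

```text
t 32.3 pos [0.6107 0.2103 0.1808] ang -82.6 w 0.603 q6 -0.45 F [ 0.1  0.  -0.7] tilt [-0.0026 -0.0007]
-> dx 51.01 dy 27.29 dz -0.92 cm yaw 34.0
```

View pics/w24.png

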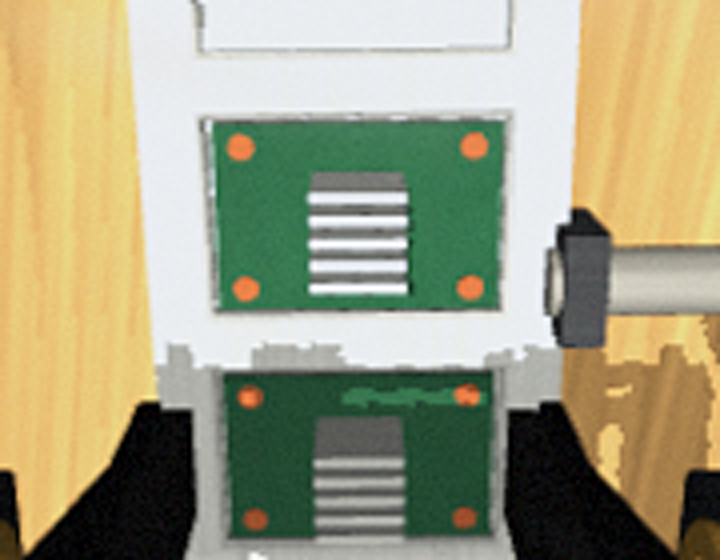

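View pics/t4.png

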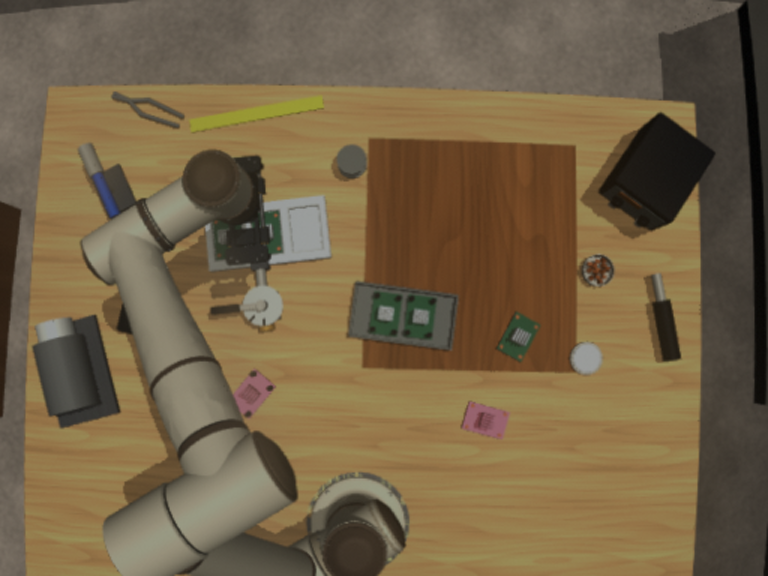

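Emit:
send_rows(targets=[{"dx": 29, "dy": 15.5, "dz": -0.5, "yaw": 19, "hand": -0.2}, {"dx": 29, "dy": 15.5, "dz": -0.5, "yaw": 19, "hand": -0.2}, {"dx": 29, "dy": 15.5, "dz": -0.5, "yaw": 19, "hand": -0.2}, {"dx": 29, "dy": 15.5, "dz": -0.5, "yaw": 19, "hand": -0.2}, {"dx": 29, "dy": 15.5, "dz": -0.5, "yaw": 19, "hand": -0.2}, {"dx": 29, "dy": 15.5, "dz": -0.5, "yaw": 19, "hand": -0.2}, {"dx": 29, "dy": 15.5, "dz": -0.5, "yaw": 19, "hand": -0.2}, {"dx": 29, "dy": 15.5, "dz": -0.5, "yaw": 19, "hand": -0.2}])

```text
time_s: 32.93
position: [0.4925, -0.0988, 0.1854]
eef_rot: [-0.002, -0.632, 0.775, 0.001]
force: [0.7, -0.1, 0.3]
width: 0.602
```

```bash
python3 -c "
from h import *
plan(.4053,-.3305,.19,-116.8)"
```

```text
t 32.9 pos [ 0.4925 -0.0988  0.1854] ang -101.6 w 0.602 q6 -0.33 F [ 0.7 -0.1  0.3] tilt [-0.0047 -0.0002]
-> dx 24.46 dy 3.86 dz -0.46 cm yaw 15.2
```

Emit:
send_rows(targets=[{"dx": 4, "dy": 0.6, "dz": 0, "yaw": 4, "hand": -0.2}, {"dx": 8, "dy": 1.2, "dz": 0, "yaw": 8, "hand": -0.2}, {"dx": 12, "dy": 1.8, "dz": 0, "yaw": 12, "hand": -0.2}, {"dx": 16, "dy": 2.4, "dz": 0, "yaw": 15, "hand": -0.2}, {"dx": 20, "dy": 3, "dz": 0, "yaw": 15.2, "hand": -0.2}, {"dx": 23, "dy": 3.5, "dz": 0, "yaw": 15.2, "hand": -0.2}, {"dx": 24, "dy": 3.7, "dz": 0, "yaw": 15.2, "hand": -0.2}, {"dx": 24.3, "dy": 3.8, "dz": 0, "yaw": 15.2, "hand": -0.2}])

```text
time_s: 33.6
position: [0.4071, -0.3284, 0.1853]
eef_rot: [-0.001, -0.522, 0.853, 0.002]
force: [0.8, -0.0, 0.4]
width: 0.597
```

Emit:
send_rows(targets=[{"dx": 0, "dy": 0, "dz": 0, "yaw": 0, "hand": -0.2}, {"dx": 0, "dy": 0, "dz": 0, "yaw": 0, "hand": -0.2}, {"dx": 0, "dy": 0, "dz": 0, "yaw": 0, "hand": -0.2}, {"dx": 0, "dy": 0, "dz": 0, "yaw": 0, "hand": -0.2}])

```text
time_s: 33.93
position: [0.4095, -0.3261, 0.1875]
eef_rot: [0.0, -0.525, 0.851, 0.0]
force: [-0.8, 1.0, -0.1]
width: 0.603
```

```bash
python3 -c "
from h import *
plan(.4053,-.3305,.0143,-116.8)
look('w25.png',[((.4053,-.3305),-26.8)],0)"
```

```text
t 33.9 pos [ 0.4095 -0.3261  0.1875] ang -116.7 w 0.603 q6 -0.10 F [-0.8  1.  -0.1] tilt [-0.      0.0002]
-> dx 0.58 dy 0.17 dz 17.32 cm yaw 0.1
```

View pics/w25.png

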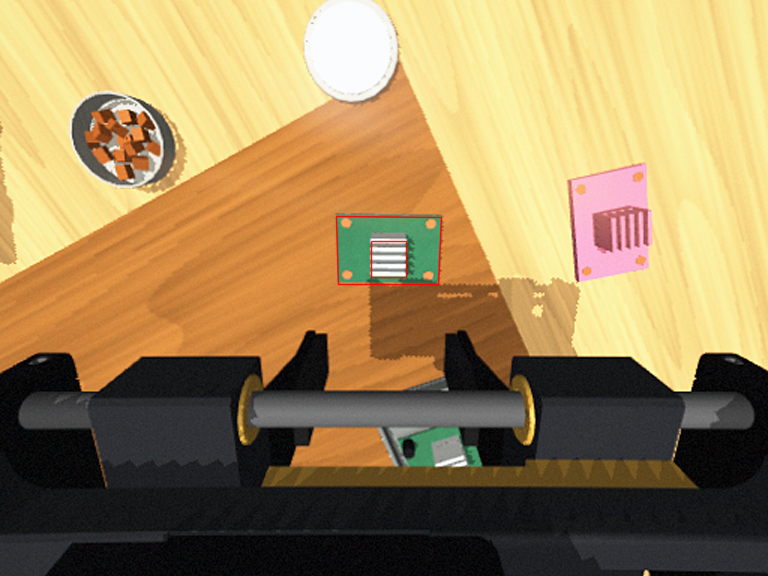

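Emit:
send_rows(targets=[{"dx": 0.68, "dy": 0.17, "dz": 3, "yaw": 0, "hand": -0.2}, {"dx": 0.68, "dy": 0.17, "dz": 7, "yaw": 0, "hand": -0.2}, {"dx": 0.68, "dy": 0.17, "dz": 11, "yaw": 0, "hand": -0.2}, {"dx": 0.68, "dy": 0.17, "dz": 13, "yaw": 0, "hand": -0.2}, {"dx": 0.68, "dy": 0.17, "dz": 13, "yaw": 0, "hand": -0.2}, {"dx": 0.68, "dy": 0.17, "dz": 13, "yaw": 0, "hand": -0.2}])

```text
time_s: 34.48
position: [0.4045, -0.3321, 0.0573]
eef_rot: [-0.001, -0.524, 0.851, 0.001]
force: [0.7, -0.2, 1.2]
width: 0.602
```

```bash
python3 -c "
from h import *
plan(.4049,-.3314,.0143,-116.8)"
```

```text
t 34.5 pos [ 0.4045 -0.3321  0.0573] ang -116.7 w 0.602 q6 -0.09 F [ 0.7 -0.2  1.2] tilt [-0.0018  0.0002]
-> dx -0.08 dy -0.00 dz 4.30 cm yaw 0.1
```

Emit:
send_rows(targets=[{"dx": 0, "dy": 0, "dz": 2, "yaw": 0, "hand": -0.2}, {"dx": 0, "dy": 0, "dz": 3.5, "yaw": 0, "hand": -0.2}, {"dx": 0, "dy": 0, "dz": 4.2, "yaw": 0, "hand": -0.2}, {"dx": 0, "dy": 0, "dz": 4.2, "yaw": 0, "hand": -0.2}])

```text
time_s: 34.82
position: [0.4049, -0.3325, 0.0161]
eef_rot: [0.0, -0.524, 0.852, -0.0]
force: [-0.7, -0.9, -0.2]
width: 0.596
```

Emit:
send_rows(targets=[{"dx": 0, "dy": 0, "dz": 0, "yaw": 0, "hand": 1}, {"dx": 0, "dy": 0, "dz": 0, "yaw": 0, "hand": 1}, {"dx": 0, "dy": 0, "dz": 0, "yaw": 0, "hand": 1}, {"dx": 0, "dy": 0, "dz": 0, "yaw": 0, "hand": 1}, {"dx": 0, "dy": 0, "dz": 0, "yaw": 0, "hand": 1}, {"dx": 0, "dy": 0, "dz": 0, "yaw": 0, "hand": 1}, {"dx": 0, "dy": 0, "dz": 0, "yaw": 0, "hand": 1}])

```text
time_s: 35.4
position: [0.4046, -0.3327, 0.0163]
eef_rot: [0.0, -0.524, 0.852, -0.0]
force: [-1.5, 1.0, 6.2]
width: 0.319
```

Emit:
send_rows(targets=[{"dx": 0, "dy": 0, "dz": -1, "yaw": 0, "hand": 1}, {"dx": 0, "dy": 0, "dz": -3, "yaw": 0, "hand": 1}, {"dx": 0, "dy": 0, "dz": -6, "yaw": 0, "hand": 1}, {"dx": 0, "dy": 0, "dz": -9, "yaw": 0, "hand": 1}, {"dx": 0, "dy": 0, "dz": -12, "yaw": 0, "hand": 1}, {"dx": 0, "dy": 0, "dz": -13.5, "yaw": 0, "hand": 1}, {"dx": 0, "dy": 0, "dz": -14, "yaw": 0, "hand": 1}])

```text
time_s: 35.98
position: [0.4056, -0.3332, 0.1591]
eef_rot: [0.002, -0.524, 0.852, -0.003]
force: [0.7, -0.4, -0.5]
width: 0.317
```

```bash
python3 -c "
from h import *
plan(.6225,.128,.15,-82.1)"
```

```text
t 36.0 pos [ 0.4056 -0.3332  0.1591] ang -116.8 w 0.317 q6 -0.09 F [ 0.7 -0.4 -0.5] tilt [ 0.0057 -0.0028]
-> dx -50.95 dy 1.45 dz 0.91 cm yaw -34.7
```

Emit:
send_rows(targets=[{"dx": -2, "dy": 0, "dz": 0, "yaw": -2, "hand": 1}, {"dx": -5, "dy": 0.1, "dz": 0, "yaw": -5, "hand": 1}, {"dx": -9, "dy": 0.3, "dz": 0, "yaw": -9, "hand": 1}, {"dx": -13, "dy": 0.4, "dz": 0, "yaw": -13, "hand": 1}, {"dx": -17, "dy": 0.5, "dz": 0, "yaw": -17, "hand": 1}, {"dx": -21, "dy": 0.6, "dz": 0, "yaw": -21, "hand": 1}, {"dx": -25, "dy": 0.7, "dz": 0, "yaw": -25, "hand": 1}, {"dx": -29, "dy": 0.8, "dz": 0, "yaw": -29, "hand": 1}])

```text
time_s: 36.65
position: [0.5274, -0.0682, 0.1544]
eef_rot: [0.001, 0.722, -0.692, -0.001]
force: [1.0, -1.2, -1.8]
width: 0.32
```

```bash
python3 -c "
from h import *
plan(.6225,.128,.15,-82.1)"
```

```text
t 36.6 pos [ 0.5274 -0.0682  0.1544] ang -87.6 w 0.320 q6 -0.13 F [ 1.  -1.2 -1.8] tilt [-0.0028  0.0001]
-> dx -19.21 dy -10.31 dz 0.44 cm yaw -5.5
```

Emit:
send_rows(targets=[{"dx": -3.4, "dy": -1.8, "dz": 0, "yaw": -2, "hand": 1}, {"dx": -7, "dy": -3.7, "dz": 0, "yaw": -4, "hand": 1}, {"dx": -10.5, "dy": -5.6, "dz": 0, "yaw": -5.5, "hand": 1}, {"dx": -14, "dy": -7.5, "dz": 0, "yaw": -5.5, "hand": 1}, {"dx": -17, "dy": -9.1, "dz": 0, "yaw": -5.5, "hand": 1}, {"dx": -18.5, "dy": -10, "dz": 0, "yaw": -5.5, "hand": 1}, {"dx": -19, "dy": -10.2, "dz": 0, "yaw": -5.5, "hand": 1}, {"dx": -19, "dy": -10.2, "dz": 0, "yaw": -5.5, "hand": 1}])

```text
time_s: 37.32
position: [0.6221, 0.1247, 0.1535]
eef_rot: [0.001, 0.753, -0.658, -0.001]
force: [0.1, 0.6, -1.3]
width: 0.32
```

Emit:
send_rows(targets=[{"dx": 0, "dy": 0, "dz": 2, "yaw": 0, "hand": 1}, {"dx": 0, "dy": 0, "dz": 4, "yaw": 0, "hand": 1}, {"dx": 0, "dy": 0, "dz": 5, "yaw": 0, "hand": 1}, {"dx": 0, "dy": 0, "dz": 5, "yaw": 0, "hand": 1}, {"dx": 0, "dy": 0, "dz": 5, "yaw": 0, "hand": 1}])

```text
time_s: 37.73
position: [0.6223, 0.1225, 0.1053]
eef_rot: [0.001, 0.753, -0.658, -0.0]
force: [0.3, -0.1, 0.0]
width: 0.319
```

```bash
python3 -c "
from h import *
plan(.6225,.128,.045,-82.1)"
```

```text
t 37.7 pos [0.6223 0.1225 0.1053] ang -82.4 w 0.319 q6 -0.32 F [ 0.3 -0.1  0. ] tilt [-0.0015 -0.0011]
-> dx -0.55 dy -0.10 dz 6.03 cm yaw -0.3
```

Emit:
send_rows(targets=[{"dx": -0.45, "dy": -0.05, "dz": 2, "yaw": -0.3, "hand": 1}, {"dx": -0.45, "dy": -0.05, "dz": 4, "yaw": -0.3, "hand": 1}, {"dx": -0.45, "dy": -0.05, "dz": 5.5, "yaw": -0.3, "hand": 1}, {"dx": -0.45, "dy": -0.05, "dz": 6, "yaw": -0.3, "hand": 1}, {"dx": -0.45, "dy": -0.05, "dz": 6, "yaw": -0.3, "hand": 1}, {"dx": -0.45, "dy": -0.05, "dz": 6, "yaw": -0.3, "hand": 1}, {"dx": -0.45, "dy": -0.05, "dz": 6, "yaw": -0.3, "hand": 1}])

```text
time_s: 38.32
position: [0.6239, 0.1285, 0.0475]
eef_rot: [-0.001, 0.755, -0.656, 0.001]
force: [-0.2, 0.3, -1.6]
width: 0.32
```

```bash
python3 -c "
from h import *
plan(.6225,.128,.0283,-82.1)
s,im,d=snap('wrist');np.savez('j4.npz',im=im,p=s['position'],q=s['eef_rot']);print(s['position'])
save(im,'w26.png',4.5,(165,110,345,235))"
```

```text
t 38.3 pos [0.6239 0.1285 0.0475] ang -82.0 w 0.320 q6 -0.32 F [-0.2  0.3 -1.6] tilt [0.0033 0.001 ]
-> dx 0.03 dy 0.15 dz 1.92 cm yaw 0.1
[0.62390154 0.1284532  0.04747832]
```

View pics/w26.png

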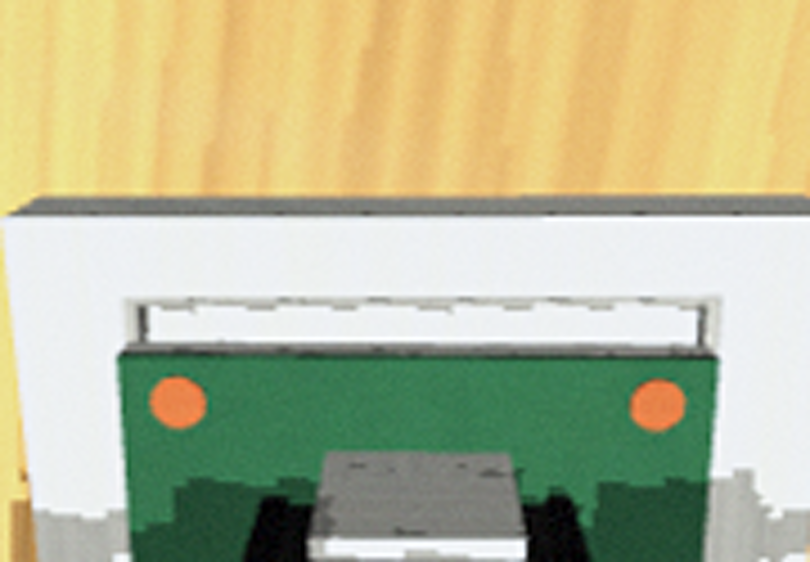

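```bash
python3 -c "
from h import *
z=np.load('j4.npz');s=dict(position=z['p'],eef_rot=z['q'])
n=lambda p:[((x+.5)/4.5-.5+165,(y+.5)/4.5-.5+110) for x,y in p]
h=tool(ray('wrist',n([(118,354),(718,357)]),s['position'][2]-.0083,s),s)[:,:2]
o=tool(ray('wrist',n([(122,298),(721,297)]),.02,s),s)[:,:2]
e=tool(ray('wrist',n([(2,217),(810,213)]),.02,s),s)[:,:2]
print(h.round(4),o.round(4),e.round(4))
hc=h.mean(0)-[.03,0];pc=o.mean(0)-[.034,0];print(hc,pc,(pc-hc)*100, 'via jig edge x', e[:,0].mean()-.047)"
```

```text
[[ 0.0303 -0.0451]
 [ 0.03    0.0448]] [[ 0.0339 -0.0487]
 [ 0.0343  0.0495]] [[ 0.0473 -0.067 ]
 [ 0.0482  0.0627]]
[ 0.0001424  -0.00012755] [0.00012298 0.00042626] [-0.00194169  0.05538094] via jig edge x 0.0007620699178081669
```

Emit:
send_rows(targets=[{"dx": 0.03, "dy": -0.02, "dz": 0.3, "yaw": -0.3, "hand": 1}, {"dx": 0.03, "dy": -0.02, "dz": 0.6, "yaw": -0.3, "hand": 1}, {"dx": 0.03, "dy": -0.02, "dz": 0.9, "yaw": -0.3, "hand": 1}, {"dx": 0.03, "dy": -0.02, "dz": 1.2, "yaw": -0.3, "hand": 1}, {"dx": 0.03, "dy": -0.02, "dz": 1.5, "yaw": -0.3, "hand": 1}, {"dx": 0.03, "dy": -0.02, "dz": 1.8, "yaw": -0.3, "hand": 1}, {"dx": 0.03, "dy": -0.02, "dz": 1.8, "yaw": -0.3, "hand": 1}, {"dx": 0.03, "dy": -0.02, "dz": 1.8, "yaw": -0.3, "hand": 1}])

```text
time_s: 39.03
position: [0.6229, 0.1278, 0.0283]
eef_rot: [0.0, 0.756, -0.654, 0.0]
force: [-1.1, -1.0, 4.2]
width: 0.321
```

```bash
python3 -c "
from h import *
plan(.6225,.128,.0283,-82.1)
s,im,d=snap('wrist')
save(im,'w27.png',4.5,(165,110,345,235))"
```

```text
t 39.0 pos [0.6229 0.1278 0.0283] ang -81.7 w 0.321 q6 -0.31 F [-1.1 -1.   4.2] tilt [ 0.     -0.0004]
-> dx -0.02 dy 0.04 dz 0.00 cm yaw 0.4
```

View pics/w27.png

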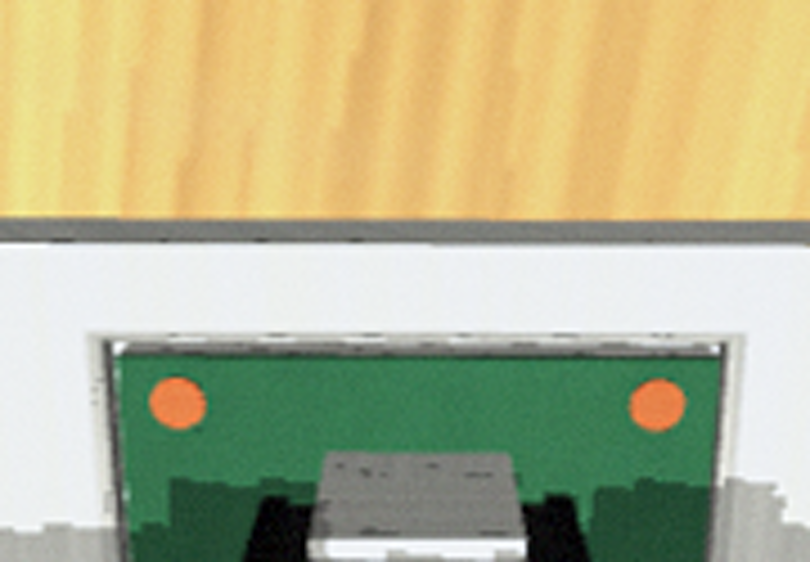

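Centred and seated. Release and lift.

Emit:
send_rows(targets=[{"dx": 0, "dy": 0, "dz": 0.05, "yaw": 0, "hand": 1}, {"dx": 0, "dy": 0, "dz": 0, "yaw": 0, "hand": 0.1}, {"dx": 0, "dy": 0, "dz": 0, "yaw": 0, "hand": -0.2}, {"dx": 0, "dy": 0, "dz": 0, "yaw": 0, "hand": -0.2}, {"dx": 0, "dy": 0, "dz": -2, "yaw": 0, "hand": -0.2}, {"dx": 0, "dy": 0, "dz": -5, "yaw": 0, "hand": -0.2}, {"dx": 0, "dy": 0, "dz": -9, "yaw": 0, "hand": -0.2}, {"dx": 0, "dy": 0, "dz": -13, "yaw": 0, "hand": -0.2}])

```text
time_s: 39.75
position: [0.6223, 0.1275, 0.1577]
eef_rot: [0.001, 0.756, -0.654, -0.001]
force: [0.6, 0.5, 0.5]
width: 0.594
```

```bash
python3 -c "
from h import *
plan(.4416,.2823,.2,-82)"
```

```text
t 39.8 pos [0.6223 0.1275 0.1577] ang -81.7 w 0.594 q6 -0.31 F [0.6 0.5 0.5] tilt [-0.0025 -0.0012]
-> dx -17.91 dy 15.65 dz -4.23 cm yaw 0.3
```

Emit:
send_rows(targets=[{"dx": -3, "dy": 2.6, "dz": -3, "yaw": 0.3, "hand": -0.2}, {"dx": -6, "dy": 5.2, "dz": -4, "yaw": 0.3, "hand": -0.2}, {"dx": -9, "dy": 7.8, "dz": -4, "yaw": 0.3, "hand": -0.2}, {"dx": -12, "dy": 10.4, "dz": -4, "yaw": 0.3, "hand": -0.2}, {"dx": -15, "dy": 13, "dz": -4, "yaw": 0.3, "hand": -0.2}, {"dx": -17.5, "dy": 15.2, "dz": -4, "yaw": 0.3, "hand": -0.2}, {"dx": -18, "dy": 15.4, "dz": -4, "yaw": 0.3, "hand": -0.2}, {"dx": -18, "dy": 15.4, "dz": -4, "yaw": 0.3, "hand": -0.2}])

```text
time_s: 40.42
position: [0.4434, 0.2854, 0.1978]
eef_rot: [-0.0, 0.756, -0.655, -0.0]
force: [-0.3, -0.6, 0.0]
width: 0.598
```

Emit:
send_rows(targets=[{"dx": 0, "dy": 0, "dz": 0, "yaw": 0, "hand": -0.2}, {"dx": 0, "dy": 0, "dz": 0, "yaw": 0, "hand": -0.2}, {"dx": 0, "dy": 0, "dz": 0, "yaw": 0, "hand": -0.2}])

```text
time_s: 40.67
position: [0.4454, 0.283, 0.1973]
eef_rot: [0.0, 0.754, -0.657, 0.0]
force: [-0.1, 0.1, -1.1]
width: 0.596
```

```bash
python3 -c "
from h import *
plan(.4443,.2833,.0488,-82)
s,im,d=snap('wrist');save(im,'w28.png')
np.savez('j5.npz',im=im,p=s['position'],q=s['eef_rot'])
s,im,d=snap('side');save(im,'s2.png',1.5)"
```

```text
t 40.7 pos [0.4454 0.283  0.1973] ang -82.1 w 0.596 q6 -0.74 F [-0.1  0.1 -1.1] tilt [-0.0003 -0.0005]
-> dx -0.04 dy 0.10 dz 14.85 cm yaw -0.1
```

View pics/w28.png

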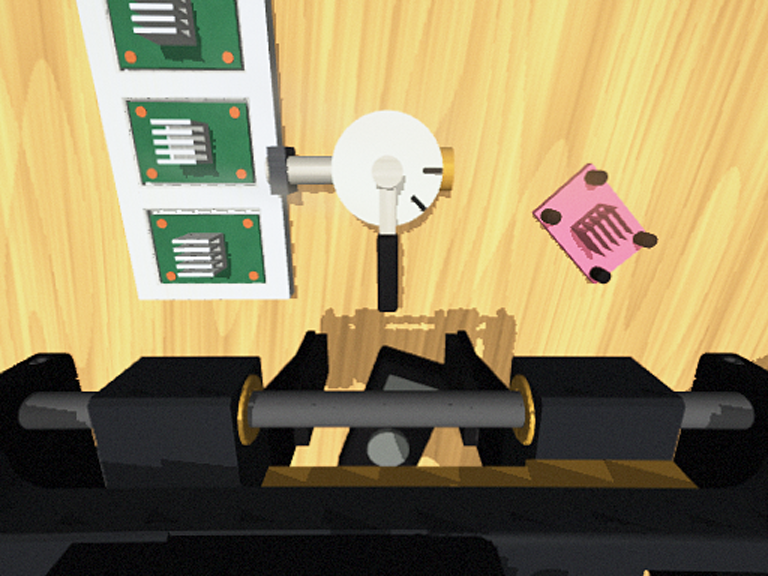

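View pics/s2.png

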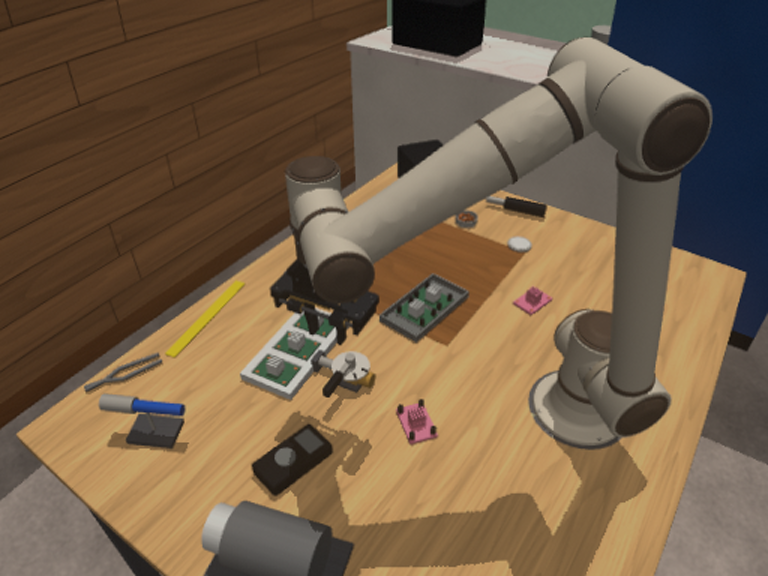

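```bash
python3 -c "
from h import *
s,im,d=snap('top');C=cloud('top',d);save(im,'t5.png',4,(220,170,320,245))
s2,im2,d2=snap('wrist');W=cloud('wrist',d2,s2)
def chk(C,c,ang,z):
    a=np.radians(ang);q=(C[...,:2]-c)@np.array([[np.cos(a),-np.sin(a)],[np.sin(a),np.cos(a)]])
    for nm,m in [('x+',(abs(q[...,0]-.027)<.006)&(abs(q[...,1])<.02)),('x-',(abs(q[...,0]+.027)<.006)&(abs(q[...,1])<.02)),('y+',(abs(q[...,1]-.022)<.004)&(abs(q[...,0])<.025)),('y-',(abs(q[...,1]+.022)<.004)&(abs(q[...,0])<.025))]:
        v=C[...,2][m]; print(nm,m.sum(),np.round(np.nanmedian(v)*1000,1) if m.sum() else None,end=' ')
    print()
for c in [(.4464,-.0474),(.4418,-.12)]: chk(C,c,-6.2,0)
j=np.array([.611,.2108]);y=np.array([-.1392,.9903])
for k in (-1,0,1): chk(W,j+y*.084*k,8,0)
"
```

```text
x+ 49 13.4 x- 46 13.9 y+ 41 14.4 y- 41 12.8 
x+ 48 13.4 x- 47 13.3 y+ 39 13.7 y- 39 13.6 
x+ 196 21.4 x- 384 21.3 y+ 367 21.5 y- 0 None 
x+ 222 21.6 x- 346 21.6 y+ 250 21.6 y- 314 21.4 
x+ 187 21.7 x- 280 21.5 y+ 81 21.5 y- 238 21.6
```

View pics/t5.png

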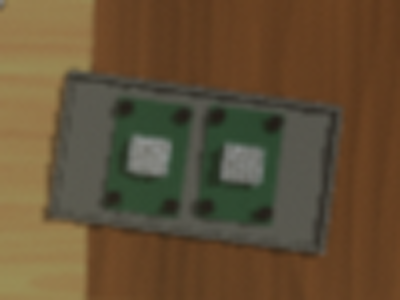

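Emit:
send_rows(targets=[{"dx": 0, "dy": 0.1, "dz": 4, "yaw": 0, "hand": -0.3}, {"dx": 0, "dy": 0.1, "dz": 8, "yaw": 0, "hand": -0.3}, {"dx": 0, "dy": 0.1, "dz": 11, "yaw": 0, "hand": -0.3}, {"dx": 0, "dy": 0.1, "dz": 13.5, "yaw": 0, "hand": -0.3}, {"dx": 0, "dy": 0.1, "dz": 14.8, "yaw": 0, "hand": -0.3}, {"dx": 0, "dy": 0.1, "dz": 14.8, "yaw": 0, "hand": -0.3}, {"dx": 0, "dy": 0.1, "dz": 14.8, "yaw": 0, "hand": -0.3}, {"dx": 0, "dy": 0.1, "dz": 14.8, "yaw": 0, "hand": -0.3}])

```text
time_s: 41.53
position: [0.4445, 0.2843, 0.0507]
eef_rot: [-0.001, 0.755, -0.656, 0.0]
force: [0.4, 0.4, 0.7]
width: 0.651
```

```bash
python3 -c "
from h import *
plan(.4443,.2833,.0488,-82)"
```

```text
t 41.5 pos [0.4445 0.2843 0.0507] ang -82.0 w 0.651 q6 -0.74 F [0.4 0.4 0.7] tilt [0.0017 0.0014]
-> dx 0.10 dy 0.03 dz 0.19 cm yaw -0.0
```

Emit:
send_rows(targets=[{"dx": 0.05, "dy": 0, "dz": 0.1, "yaw": 0, "hand": 1}, {"dx": 0.05, "dy": 0, "dz": 0.1, "yaw": 0, "hand": 1}, {"dx": 0.05, "dy": 0, "dz": 0.1, "yaw": 0, "hand": 1}, {"dx": 0.05, "dy": 0, "dz": 0.1, "yaw": 0, "hand": 1}, {"dx": 0.05, "dy": 0, "dz": 0.1, "yaw": 0, "hand": 1}, {"dx": 0.05, "dy": 0, "dz": 0.1, "yaw": 0, "hand": 1}, {"dx": 0.05, "dy": 0, "dz": 0.1, "yaw": 0, "hand": 1}, {"dx": 0.05, "dy": 0, "dz": 0.1, "yaw": 0, "hand": 1}], force=15)

```text
time_s: 42.2
position: [0.4438, 0.2833, 0.0487]
eef_rot: [-0.0, 0.755, -0.656, 0.0]
force: [-0.0, 0.1, -0.2]
width: 0.181
```

```bash
python3 -c "
from h import *
arc((.4547,.209),[5,11,17,23,29,35,41,45])"
```

```text
pos [0.4438 0.2833 0.0487] ang -82.0 radius 0.0751 dir 98.3 F [-0.   0.1 -0.2] T [0.07 0.07 0.1 ] w 0.181
dx 0.03 dy 0.65 yaw -5.0
dx 0.15 dy 1.43 yaw -11.0
dx 0.34 dy 2.19 yaw -17.0
dx 0.61 dy 2.93 yaw -23.0
dx 0.96 dy 3.64 yaw -29.0
dx 1.38 dy 4.30 yaw -35.0
dx 1.87 dy 4.92 yaw -41.0
dx 2.23 dy 5.30 yaw -45.0
```

Emit:
send_rows(targets=[{"dx": 0.03, "dy": 0.65, "dz": 0, "yaw": -5, "hand": 1}, {"dx": 0.15, "dy": 1.43, "dz": 0, "yaw": -11, "hand": 1}, {"dx": 0.34, "dy": 2.19, "dz": 0, "yaw": -17, "hand": 1}, {"dx": 0.61, "dy": 2.93, "dz": 0, "yaw": -23, "hand": 1}, {"dx": 0.96, "dy": 3.64, "dz": 0, "yaw": -29, "hand": 1}, {"dx": 1.38, "dy": 4.3, "dz": 0, "yaw": -35, "hand": 1}, {"dx": 1.87, "dy": 4.92, "dz": 0, "yaw": -41, "hand": 1}, {"dx": 2.23, "dy": 5.3, "dz": 0, "yaw": -45, "hand": 1}])

```text
time_s: 42.87
position: [0.3946, 0.2538, 0.0487]
eef_rot: [-0.001, 0.949, -0.315, 0.001]
force: [4.2, -0.3, -3.7]
width: 0.187
```

Emit:
send_rows(targets=[{"dx": 0, "dy": 0, "dz": 0, "yaw": 0, "hand": 1}, {"dx": 0, "dy": 0, "dz": 0, "yaw": 0, "hand": 1}, {"dx": 0, "dy": 0, "dz": 0, "yaw": 0, "hand": 1}])

```text
time_s: 43.12
position: [0.3946, 0.2538, 0.0487]
eef_rot: [0.0, 0.948, -0.318, 0.0]
force: [3.9, -2.4, -0.1]
width: 0.184
```

```bash
python3 -c "
from h import *
arc((.4547,.209),[1,2])
s,im,d=snap('wrist');save(im,'w29.png')"
```

```text
pos [0.3946 0.2538 0.0487] ang -37.1 radius 0.0750 dir 143.3 F [ 3.9 -2.4 -0.1] T [-0.59 -0.74  0.18] w 0.184
dx 0.00 dy 0.13 yaw -1.0
dx 0.01 dy 0.26 yaw -2.0
```

View pics/w29.png

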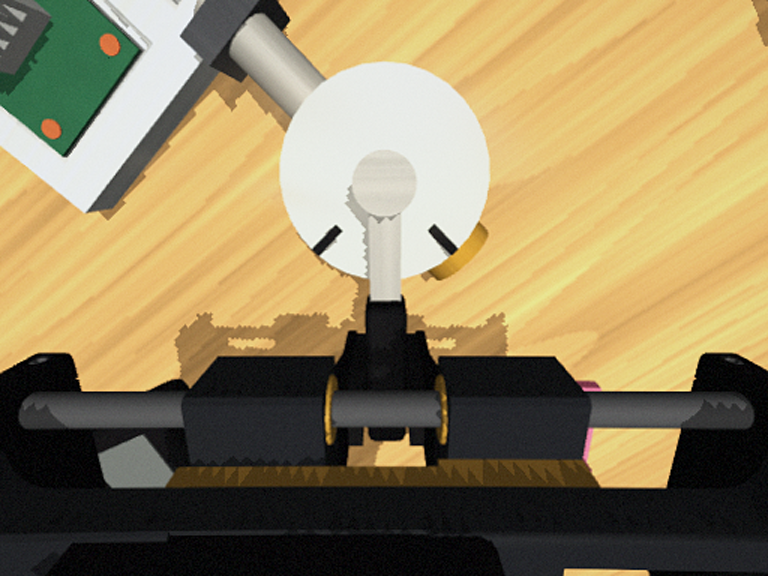

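Emit:
send_rows(targets=[{"dx": 0, "dy": 0, "dz": 0, "yaw": 0, "hand": 0.4}, {"dx": 0, "dy": 0, "dz": 0, "yaw": 0, "hand": 0.1}, {"dx": 0, "dy": 0, "dz": 0, "yaw": 0, "hand": -0.2}, {"dx": 0, "dy": 0, "dz": 0, "yaw": 0, "hand": -0.2}, {"dx": 0, "dy": 0, "dz": -3, "yaw": 0, "hand": -0.2}, {"dx": 0, "dy": 0, "dz": -7, "yaw": 0, "hand": -0.2}, {"dx": 0, "dy": 0, "dz": -11, "yaw": 0, "hand": -0.2}, {"dx": 0, "dy": 0, "dz": -15, "yaw": 0, "hand": -0.2}])

```text
time_s: 43.83
position: [0.3937, 0.2534, 0.2002]
eef_rot: [0.0, 0.948, -0.318, -0.0]
force: [0.9, 0.7, -1.0]
width: 0.588
```

Emit:
send_rows(targets=[{"dx": 0, "dy": 0, "dz": -3, "yaw": 0, "hand": -0.2}, {"dx": 0, "dy": 0, "dz": -5, "yaw": 0, "hand": -0.2}, {"dx": 0, "dy": 0, "dz": -5, "yaw": 0, "hand": -0.2}, {"dx": 0, "dy": 0, "dz": -5, "yaw": 0, "hand": -0.2}, {"dx": 0, "dy": 0, "dz": -5, "yaw": 0, "hand": -0.2}])

```text
time_s: 44.25
position: [0.3934, 0.2533, 0.2475]
eef_rot: [0.001, 0.948, -0.318, -0.001]
force: [0.4, 0.2, -0.7]
width: 0.601
```

```bash
python3 -c "
from h import *
s,im,d=snap('wrist');save(im,'w30.png');np.savez('j6.npz',im=im,p=s['position'],q=s['eef_rot']);print(s['position'],st(s)[2])
s,im,d=snap('side');save(im,'s3.png',1.5)"
```

```text
[0.39343567 0.25326339 0.24748641] -37.04393141400514
```

View pics/w30.png

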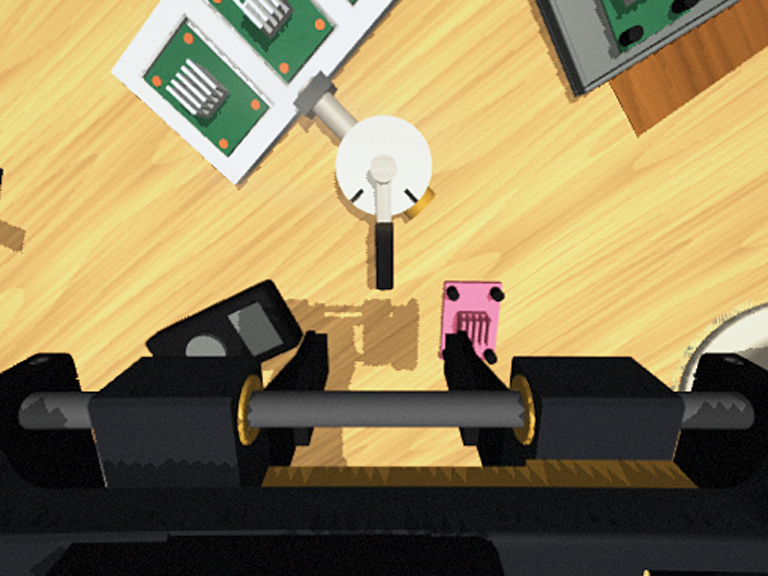

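View pics/s3.png

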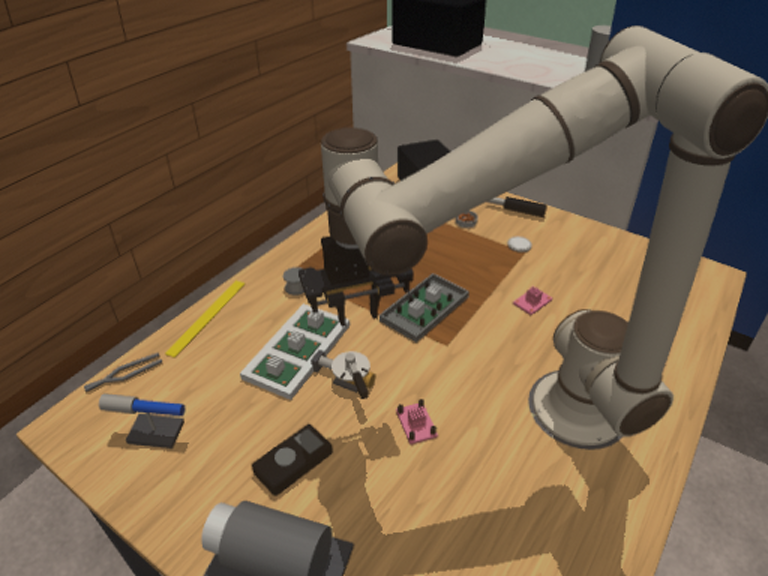

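The handle stands midway between the shut and open ribs, at (357,195) and (411,195). The jig holds three fresh modules, the tray holds two finished ones, and the gripper is clear. I'm handing the job in.

```bash
python3 -c "
from plant import job
print(job.finish_job())"
```

```text
the job is handed in; nothing more can be done
None
```

The jig is reloaded and the job is handed in at about 44 s. `finish_job()` gave no verdict, so the results below rest on my own measurements and pictures.

**What I did**
- I turned the valve clockwise until it met its stop. The reaction there was about 17 N, and afterwards the handle lay across the pipe.
- Only two finished modules were in the jig, since pocket0 was empty. I laid both flat in the tray.
- I seated the three fresh modules in pocket2, pocket1 and pocket0, and left the pink look-alikes alone.
- I then turned the valve 45 degrees, let go and lifted the gripper clear.

**Last checks**
- **Tray:** all around each finished board, the top read about 13–14 mm above the bench (13 mm expected), so both lie flat.
- **Jig:** the board tops read 21.3–21.7 mm against 20 mm nominal. They are even across all three boards, so I take the difference as a depth offset rather than tilt.
- **Unmeasured spot:** one edge of the pocket0 board was out of the camera's view, so its height there was not measured.
- **Valve:** the handle stands midway between the shut and open ribs, at a tool direction of 143.3 degrees against 98 degrees shut.
- **Bystanders:** the tin, lid, spool and multimeter look to be in place in the side picture, and I made no contact with them.
- **Camera disagreement:** the top and wrist cameras differed by 2–3 mm in x. I settled this by measuring each held module against its pocket in the same wrist picture.

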